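Fit the weighing tray and weigh out clamp feet

ROBOT

A 7-joint arm with a two-finger parallel gripper is mounted at the origin on the work surface. World frame = base frame: x ahead of the robot, y to its left, z up, the work surface at z = 0. Lengths are in m, angles in rad, forces in N, time in s.
With the tool pointing down it reaches from about 0.35 to 0.9 m from the base axis. Payload 7.2 kg.
Tool frame: the origin (TCP) lies at the very end of the fingers, on their centre line; the grasp point (between the pads) lies 19 mm behind it (ctrl.tcp_to_grasp is the distance from the TCP to the grasp point, in m); y points along the fingers, z is the direction in which the jaws open and shut, and the axes are right-handed (so a half turn about y gives the same grasp; the last joint's range is limited). The gripper opens to 85 mm and grips with 20 to 120 N. Pads are 22 mm wide; open, the fingers measure 114 mm over their backs; the gripper's body (76 mm by 85 mm) begins 54 mm behind the grasp point. The pads swing forward as they close: fully open they stand 13 mm farther back than shut.
Start: joints at [1.183, 0.411, -0.013, 1.596, 0.006, 1.134, -0.082], TCP at [0.196, -0.593, 0.231] pointing down, gripper open.
Joint ranges: [-2.95, 2.95], [-0.29, 1.99], [-1.47, 1.44], [0.14, 2.54], [-1.03, 4.17], [0.13, 1.85], [-2.86, 2.86]. Speed limits (rad/s): [2.39, 2.39, 3.01, 3.01, 3.14, 3.14, 3.14].

INTERFACE

Orientations are given as a rotation vector (axis times angle).
In Python, from plant import ctrl, imaging, ticket gives the robot as it stands. The module is installed in compiled form; this text tells all that it offers.
- The arm moves only by the tool arm_command, never from a script. Its argument "commands" is a list of rows, each a list of 7 numbers: the gripper's target within -1 to 1 (shut at 1, half-way at 0, fully open at -1), then the shift along the tool's x, y, z in units of 25 mm (1.0 is 25 mm), then the turn, a rotation vector about the tool's x, y, z in units of 6 degrees (1.0 is 6 degrees). A call has 1 to 5 rows; each row is the pose to reach, as a shift and turn from the pose commanded when the call began, along the tool's axes at that moment; what a row does not reach only later rows make up. A row lasts 1/8 s, in which the tool goes at most 62.5 mm and 10.7 degrees, less where a joint would pass 70% of its speed; a pose out of reach is approached as far as the arm can. A call with a gripper value outside its range is refused whole. The fingers move at their own pace and stop on an object; "newtons" is the grip in N (left out, the last holds). Time passes only in rows, so rows that repeat a pose let the fingers close. It gives the time, the measured TCP pose, the force and the opening at its end, in the units of the state.
- ctrl.observe(): the state, without advancing time (a new reading comes with each control period).
- imaging.camera(name): name is "scene" or "top" or "wrist"; returns a dict with "pixels" (420x560x3 uint8, red, green, blue), "vertical_fov" (degrees; the focal length in pixels is half the picture's height over the tangent of half this angle, whatever the lens; pixels are square), "cx", "cy" (the principal point, pixels), "xyz" and "attitude" of the camera in the world. Camera axes: x right, y up, looking along -z (the intrinsics and any distortion apply to the point x, -y, -z); pixel columns grow to the right and rows downward; lengths in m; the calibration is good to about 2 mm. A picture is of the moment at which its call begins. There is no depth.
- ticket.close_job(): hands the job in, once; it reports no verdict.
The state is a dict: "t": time; "joint_pos": joint angles; "dq": joint speeds; "joint_torque": joint torques, N m; "position": TCP position; "orientation": TCP orientation; "force": force on the tool from outside, world axes, zero at the start; "torque": the same for the moment, N m; "opening": finger opening in m.
Only numpy, scipy, OpenCV 4.12 (cv2) and the standard library are available. Lean on these libraries where they do the work, as an engineer would, in place of code of your own. Each camera call takes 0.05 s, during which the arm holds its last target. There are 200 camera calls.

TASK

Weigh out a batch of clamp feet: turn the empty square tray so that its four holes match the four studs of the spring scale and slide it on until it lies fully home, flat on the platform. Then stand or lay clamp feet from the bench in the tray, one after another, until the scale's pointer comes to rest between the two jaws of the set mark. The jar and the profile offcut among the feet stay on the bench: do not knock them over or push them away.

Things in the scene. Friction and masses are not known exactly. Their poses are not given: they have to be found in the camera images.
- stud_centre (a point): spring scale, fixed on the robot's left or right: teal base 180 x 160 mm, 50 mm high, and over it a sprung steel platform 140 mm across. This point: centre of the platform's top, 150 mm above the bench unloaded, sinking with it; z up. Four studs, 8 mm across, 16 mm high (top 4 mm tapered), stand at x = +-24, y = +-24 mm in its axes; its x axis points to the gauge post
- platform (a joint): how far the platform has sunk, m: 0 unloaded, stop at 0.065. Spring 262 N/m, damped: settles within about 1 s. The empty tray sinks it about 11 mm, each clamp foot a further 5.4 to 6.6 mm
- pointer (a point): tip of the scale's pointer (mid-thickness): a dark flat bar 3 mm thick fixed to the platform, reaching past the tray's edge on the platform's +x side, 146 mm above the bench unloaded; it sinks with the platform beside the set mark
- mark_mid (a point): set mark: black clip on the gauge post (12 mm square, 113 mm from the platform's centre, top 156 mm above the bench) with two jaws, one above the other, 14 mm apart; this point: middle of the gap, z up, 100 to 109 mm above the bench. The pointer is between the jaws within 5.5 mm of this height; 4 to 6 feet bring it there; no one foot can carry it from above the gap to below
- tray_floor (a point): weighing tray: square, aluminium, 170 x 170 mm, 0.30 kg, floor 6 mm thick, rim to 18 mm above the underside. This point: centre of the underside, z up, x and y along the sides. Four through holes, 11 mm across, at x = +-24, y = +-24 mm: it fits in any of four quarter turns. Begins flat on the bench opposite the scale. Home on the studs, this point meets stud_centre
- tray_post (a point): the tray's upright centre post to carry it by: round, 16 mm across, from 6 to 51 mm above the underside, then a black knob 24 mm across up to 61 mm; this point is on its axis, 34 mm above the underside
- jar_mid (a point): centre of a white jar with black cap, 38 mm across, 50 mm high, among the feet: a bystander. z is its upright axis
- offcut_mid (a point): centre of an aluminium profile offcut, 40 x 40 x 40 mm, among the feet: a bystander. z is its upright axis
- foot1_mid (a point): clamp foot: steel, round base 34 mm across and 9 mm thick, dark stem 20 mm across above it, 44 mm high in all, 0.14 to 0.18 kg; six to eight of them stand on the bench between tray and scale. This point is on the axis half-way up (22 mm), z along the stem, away from the base
- foot2_mid (a point): another clamp foot, the same (may be absent)
- foot3_mid (a point): another clamp foot, the same (may be absent)
- foot4_mid (a point): another clamp foot, the same (may be absent)
- foot5_mid (a point): another clamp foot, the same (may be absent)
- foot6_mid (a point): another clamp foot, the same (may be absent)
- foot7_mid (a point): another clamp foot, the same (may be absent)
- foot8_mid (a point): another clamp foot, the same (may be absent)
Things that resemble listed ones, but are neither listed nor needed, are in the scene too. Leave any pink look-alike of the part that bears foot5_mid alone.

How it is judged:
By the outcome, as a careful person would: the job done as asked, in the order asked, and still so for the second after the job is handed in, with the robot touching nothing.
Of foot1, foot2, foot3, foot4, foot5, foot6, foot7, foot8 only 6 to 8 are there at a start; the rules pass over those that are not, and their reading is None.
At some moment in a run one of foot1, foot2, foot3, foot4, foot5, foot6, foot7, foot8 may be knocked a few centimetres aside while the robot is not near it.
Once in a run the grip may slacken for a moment while it holds something.
It also fails if it takes over 210 s, if anything falls off the work surface, if the arm or the gripper's body presses on something with over 40 N, if the wrist force passes 120 N, or if a joint passes its speed limit or range.

## Working session

There is one attempt and no reset: what is moved stays moved. The work goes in short steps, Python scripts to look and compute and a tool call to move; the robot and the scene stay as the last step left them, time stands still between calls to the robot, and variables do not carry over. Pictures are saved under pics/ and viewed, about 12 in all and at most 16, crops included, and the job is handed in when it is done.

Besides the shell and the picture viewer there is one more tool, called after ">>>" as name([rows], argument=value, ...), one row to a line, values as JSON. arm_command: Moves the arm, as the interface text tells. Its arguments: {"type":"object","properties":{"commands":{"type":"array","items":{"type":"array","items":{"type":"number"}}},"newtons":{"type":"number"}},"required":["commands"]}

```bash
mkdir -p pics
cat > h.py <<'E'
from plant import ctrl, imaging, ticket
import numpy as np, cv2, pickle
from scipy.spatial.transform import Rotation as R
np.set_printoptions(precision=4,suppress=True)
def shot(name,fn=None):
    c=imaging.camera(name)
    if fn: cv2.imwrite('pics/'+fn,c['pixels'][:,:,::-1]); pickle.dump(c,open('pics/'+fn+'.pkl','wb'))
    return c
def load(fn): return pickle.load(open('pics/'+fn+'.pkl','rb'))
def rot(c):
    a=np.asarray(c['attitude'],float)
    return a if a.shape==(3,3) else R.from_rotvec(a).as_matrix()
E
python3 - <<'E'
from h import *
for n in ['scene','top','wrist']:
    c=shot(n,n+'0.png'); print({k:v for k,v in c.items() if k!='pixels'})
print(ctrl.observe(), ctrl.tcp_to_grasp)
E
```

```text
{'vertical_fov': 48.75665618577559, 'cx': 277.93885474508244, 'cy': 207.08798150452483, 'xyz': array([1.2225, 0.3267, 0.6418]), 'attitude': array([0.5761, 0.9207, 1.8363])}
{'vertical_fov': 44.459143794867956, 'cx': 279.3387944864957, 'cy': 211.9395888989256, 'xyz': array([ 0.3447, -0.0145,  1.1748]), 'attitude': array([ 0.1694, -0.168 , -1.5473])}
{'vertical_fov': 61.322054894034146, 'cx': 275.5076632322881, 'cy': 205.07972547332207, 'xyz': array([ 0.2723, -0.5693,  0.3719]), 'attitude': array([-0.2731,  0.1987, -1.24  ])}
{'t': 0.15, 'joint_pos': array([ 1.1828,  0.4117, -0.0127,  1.5968,  0.0056,  1.1343, -0.0822]), 'dq': array([-0.0007, -0.0032, -0.0006, -0.004 ,  0.001 ,  0.0004,  0.0001]), 'joint_torque': array([  0.0024, -60.1033,   0.6833, -29.9646,   0.014 ,   0.0079,
        -0.    ]), 'position': array([ 0.1963, -0.593 ,  0.2307]), 'orientation': array([-0.3308,  2.05  , -2.0475]), 'force': array([-0.0427, -0.0649,  0.1026]), 'torque': array([-0.0142, -0.0319,  0.0001]), 'opening': 0.0852353220017556} 0.0187
```

View pics/top0.png

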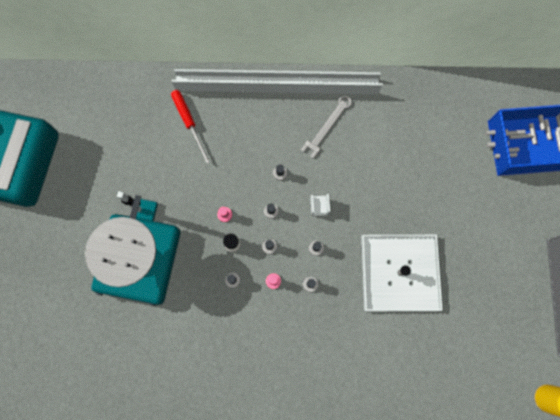

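View pics/scene0.png

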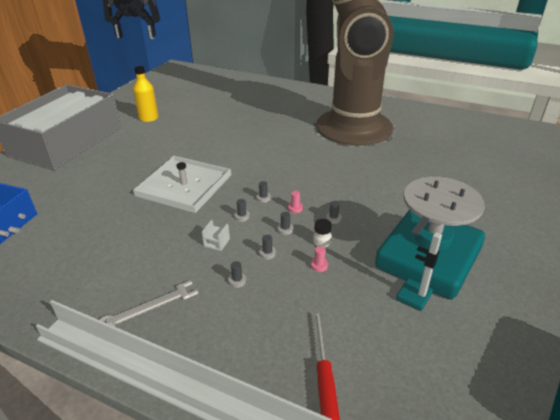

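```bash
cat >> h.py <<'E'
def ray(c,uv):
    f=210/np.tan(np.radians(c['vertical_fov'])/2)
    uv=np.atleast_2d(uv).astype(float)
    d=np.c_[(uv[:,0]-c['cx'])/f,-(uv[:,1]-c['cy'])/f,-np.ones(len(uv))]
    return d@rot(c).T
def onplane(c,uv,z):
    d=ray(c,uv); o=np.asarray(c['xyz']); return o+d*((z-o[2])/d[:,2])[:,None]
def proj(c,P):
    f=210/np.tan(np.radians(c['vertical_fov'])/2)
    q=(np.atleast_2d(P)-c['xyz'])@rot(c)
    return np.c_[c['cx']-f*q[:,0]/q[:,2], c['cy']+f*q[:,1]/q[:,2]]
def blobs(mask,lo=10,hi=1e6):
    n,l,s,ce=cv2.connectedComponentsWithStats(mask.astype(np.uint8))
    return [(ce[i],s[i]) for i in range(1,n) if lo<=s[i][4]<=hi]
E
python3 - <<'E'
from h import *
for n,roi in (('top',(80,160,460,330)),('scene',(120,140,500,320))):
    c=load(n+'0.png'); im=c['pixels'].astype(int); g=im.max(2)
    x0,y0,x1,y1=roi
    m=np.zeros(g.shape,bool); m[y0:y1,x0:x1]=(g<62)[y0:y1,x0:x1]
    print(n,'dark')
    for ce,s in blobs(m,6,2000): print(ce,s, onplane(c,ce,.044)[0])
    if n=='top':
        m=(im.min(2)>190)
        for ce,s in blobs(m,30):
            print('bright',ce,s,onplane(c,ce,.0)[0])
c=load('top0.png')
m=(c['pixels'].min(2)>150).astype(np.uint8); m[:,:350]=0;m[:,460:]=0;m[:220]=0;m[330:]=0
cs=max(cv2.findContours(m,0,2)[0],key=cv2.contourArea); r=cv2.minAreaRect(cs); print(r)
p=onplane(c,cv2.boxPoints(r),.012); print(p,p.mean(0),np.linalg.norm(p[1]-p[0]))
a=cv2.resize(c['pixels'][190:310,70:190],None,fx=4,fy=4,interpolation=2)
b=cv2.resize(c['pixels'][225:325,355:455],None,fx=3,fy=3,interpolation=2)
s=load('scene0.png')['pixels'][160:320,360:500]; s=cv2.resize(s,None,fx=2,fy=2,interpolation=2)
o=np.zeros((600,800,3),np.uint8);o[:480,:480]=a;o[:300,490:790]=b;o[300:600,490:770]=s[:300]
cv2.imwrite('pics/crop0.png',o[:,:,::-1])
E
```

```text
top dark
[280.2632 172.7895] [277 171   7   4  19] [ 0.6839 -0.012   0.044 ]
[129.0847 201.3898] [122 197  13   9  59] [0.6107 0.3289 0.044 ]
[271.0909 211.8182] [269 211   5   3  11] [0.592  0.0072 0.044 ]
[169.4367 267.7433] [158 229  22  75 300] [0.4623 0.2282 0.044 ]
[230.4277 240.8373] [224 234  14  15 166] [0.5244 0.0963 0.044 ]
[270.1667 247.6667] [268 247   5   2   6] [0.5106 0.0076 0.044 ]
[316.    249.375] [314 249   5   2   8] [ 0.5085 -0.0941  0.044 ]
[404.9048 270.4286] [401 266   9   9  63] [ 0.4651 -0.2896  0.044 ]
bright [211.8371  80.1685] [173  77  89   6 178] [0.9332 0.1617 0.    ]
bright [291.8174  81.6348] [263  81  60   3 115] [ 0.9327 -0.0366  0.    ]
bright [348.8485  82.6263] [324  82  54   3  99] [ 0.9325 -0.1779  0.    ]
bright [  7.7453 162.6152] [  0 122  22  66 369] [0.7112 0.6396 0.    ]
bright [557.95 136.2 ] [556 128   4  19  40] [ 0.8008 -0.6822  0.    ]
bright [323.7949 202.9936] [316 195  14  18 156] [ 0.625  -0.1154  0.    ]
bright [312.027  203.2973] [311 196   3  16  37] [ 0.6238 -0.0877  0.    ]
bright [402.6911 274.2966] [ 362  235   80   76 4
[... 357 characters left out ...]
1.9333 221.1333] [281 217   3  10  15] [0.5468 0.016  0.044 ]
[322.528  225.8645] [315 219  17  15 214] [0.5268 0.0974 0.044 ]
[397.381 225.619] [391 219  13  15  21] [0.4637 0.2351 0.044 ]
[417.25   237.4545] [412 233  10  10  44] [0.4839 0.2791 0.044 ]
[263.5 245. ] [263 240   2  11  20] [0.6284 0.0141 0.044 ]
[426.7137 256.6745] [415 244  24  24 255] [0.5318 0.3063 0.044 ]
[232.5625 272.6875] [232 268   2  11  16] [ 0.7186 -0.0036  0.044 ]
((401.3283996582031, 272.0025634765625), (77.1705093383789, 80.25972747802734), 89.14490509033203)
[[ 0.5504 -0.1987  0.012 ]
 [ 0.5563 -0.3831  0.012 ]
 [ 0.382  -0.3769  0.012 ]
 [ 0.3764 -0.1984  0.012 ]] [ 0.4663 -0.2893  0.012 ] 0.18446437889561876
```

View pics/crop0.png

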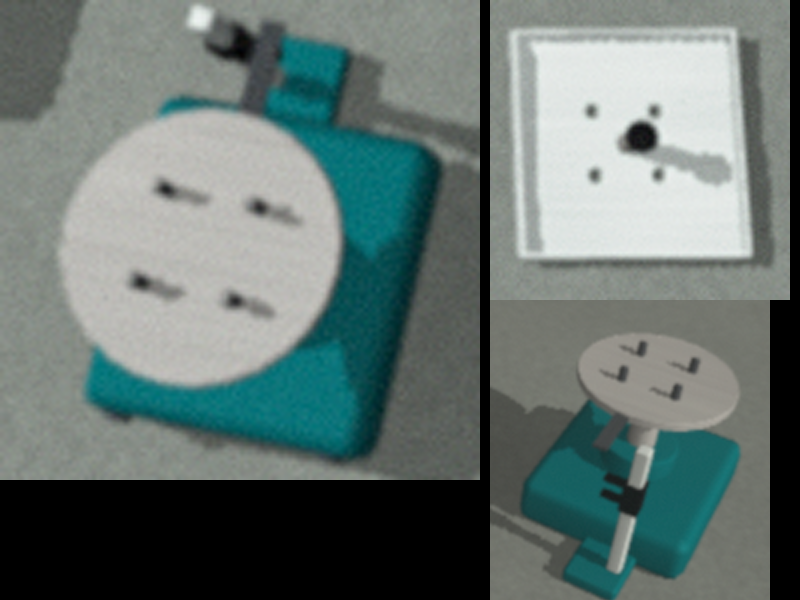

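```bash
cat >> h.py <<'E'
def toolR(a):  # y down, z(jaw) at world yaw a
    z=np.array([np.cos(a),np.sin(a),0]); y=np.array([0,0,-1.]); return np.c_[np.cross(y,z),y,z]
def mv(p,a=None,s=None,tilt=None):
    """units from the present pose to TCP p, jaw yaw a (rad, mod pi, nearest)"""
    s=s or ctrl.observe(); Rc=R.from_rotvec(s['orientation']).as_matrix()
    d=Rc.T@(np.array(p)-s['position'])/.025
    if a is None: a=np.arctan2(Rc[1,2],Rc[0,2])
    rv=min((R.from_matrix(Rc.T@toolR(a+k*np.pi)).as_rotvec() for k in (0,1)),key=np.linalg.norm)
    return np.round(np.r_[d,np.degrees(rv)/6],2)
def st():
    s=ctrl.observe(); Rc=R.from_rotvec(s['orientation']).as_matrix()
    print('t',round(s['t'],2),'p',s['position'],'yaw',round(np.degrees(np.arctan2(Rc[1,2],Rc[0,2])),2),'down',Rc[:,1],'F',s['force'],'open',round(s['opening'],4),'q',s['joint_pos']); return s
E
python3 - <<'E'
from h import *
s=st(); Rc=R.from_rotvec(s['orientation']).as_matrix(); print(Rc)
w=load('wrist0.png'); print('cam in tool',Rc.T@(w['xyz']-s['position'])); print(Rc.T@rot(w))
c=load('top0.png')
st4=np.array([(160,187),(252,205),(135,281),(228,299)])/4+[70,190]
p=onplane(c,st4,.162); print('studs',p,p.mean(0)); print([np.linalg.norm(p[i]-p[j]) for i,j in((0,1),(2,3),(0,2),(1,3))])
print('yaw x',[np.degrees(np.arctan2(*(p[i]-p[j])[1::-1])) for i,j in((0,2),(1,3))],'y',[np.degrees(np.arctan2(*(p[i]-p[j])[1::-1]))-90 for i,j in((0,1),(2,3))])
h=(np.array([(591,110),(654,110),(594,175),(658,175)])-[490,0])/3+[355,225]
p=onplane(c,h,.006); print('holes',p,p.mean(0)); print([np.linalg.norm(p[i]-p[j]) for i,j in((0,1),(2,3),(0,2),(1,3))])
print('yaw x',[np.degrees(np.arctan2(*(p[i]-p[j])[1::-1])) for i,j in((0,2),(1,3))],'y',[np.degrees(np.arctan2(*(p[i]-p[j])[1::-1]))-90 for i,j in((0,1),(2,3))])
print('knob',onplane(c,[404.9,270.4],.061))
f=np.array([(280,171.5),(271,210),(270,246),(317,247),(311,285),(233,280.)])
print('feet',onplane(c,f,.03)); print('jar',onplane(c,[230.4,240.8],.05),'off',onplane(c,[320,204],.04),'pink',onplane(c,[(225,214),(274,281)],.03))
a=onplane(c,proj(c,[[.466,-.29,.15]]),.15)
print('units to above tray', mv([.466,-.291,.20],np.pi/2))
E
```

```text
t 0.15 p [ 0.1963 -0.593   0.2307] yaw -71.68 down [-0.0005  0.0011 -1.    ] F [-0.0427 -0.0649  0.1026] open 0.0852 q [ 1.1828  0.4117 -0.0127  1.5968  0.0056  1.1343 -0.0822]
[[-0.9493 -0.0005  0.3144]
 [-0.3144  0.0011 -0.9493]
 [ 0.0001 -1.     -0.0012]]
cam in tool [-0.0795 -0.1413  0.0012]
[[ 0.0002 -0.9504 -0.3109]
 [-0.0001  0.3109 -0.9504]
 [ 1.      0.0003 -0.    ]]
studs [[0.5098 0.3254 0.162 ]
 [0.5015 0.2788 0.162 ]
 [0.4626 0.3336 0.162 ]
 [0.4545 0.287  0.162 ]] [0.4821 0.3062 0.162 ]
[np.float64(0.047324856957506246), np.float64(0.047345280414755414), np.float64(0.047907442479143254), np.float64(0.0477252370738192)]
yaw x [np.float64(-9.90575247065289), np.float64(-9.880957693423463)] y [np.float64(-10.088268267545743), np.float64(-9.867684525574177)]
holes [[ 0.4885 -0.2626  0.006 ]
 [ 0.4894 -0.3105  0.006 ]
 [ 0.4395 -0.2634  0.006 ]
 [ 0.4403 -0.3116  0.006 ]] [ 0.4644 -0.287   0.006 ]
[np.float64(0.047905453575186524), np.float64(0.04823015821610554), np.float64(0.04909069998412221), np.float64(0.04909386415190604)]
yaw x [np.float64(0.9982452126389184), np.float64(1.3771986091752138)] y [np.float64(0.9722935661655043), np.float64(0.9699849930763236)]
knob [[ 0.4634 -0.2855  0.061 ]]
feet [[ 0.6912 -0.0113  0.03  ]
 [ 0.5993  0.0077  0.03  ]
 [ 0.5164  0.0083  0.03  ]
 [ 0.5159 -0.0974  0.03  ]
 [ 0.4309 -0.0842  0.03  ]
 [ 0.439   0.0887  0.03  ]]
jar [[0.5235 0.0958 0.05  ]] off [[ 0.6129 -0.1033  0.04  ]] pink [[ 0.5882  0.1123  0.03  ]
 [ 0.4383 -0.0022  0.03  ]]
units to above tray [-14.04   1.23  -8.07   0.01   3.05   0.  ]
```

>>> arm_command([
  [-1,-2,0.63,-1.18,0,0,0],
  [-1,-4,1.26,-2.36,0,0,0],
  [-1,-6,1.89,-3.54,0,0,0],
  [-1,-8,2.52,-4.72,0,0,0],
  [-1,-10,3.15,-5.9,0,0,0],
], newtons=60)

```text
t: 0.78
position: [0.3884, -0.3732, 0.1521]
orientation: [-0.33, 2.048, -2.049]
force: [0.6, -1.2, -0.0]
opening: 0.0857
```

>>> arm_command([
  [-1,-2,0.64,-1.2,0,1.5,0],
  [-1,-4.03,1.28,-2.38,0,2.9,0],
  [-1,-4.03,1.28,-2.38,0,2.9,0],
  [-1,-4.03,1.28,-2.38,0,2.9,0],
])

```text
t: 1.27
position: [0.4641, -0.2866, 0.1203]
orientation: [-0.021, 2.213, -2.213]
force: [0.3, -1.6, -0.6]
opening: 0.0856
```

Run:
```python
from h import *
st(); c=shot('wrist','w1.png')
print(mv([.464,-.286,.015],np.radians(-89)))
```

```text
t 1.27 p [ 0.4641 -0.2866  0.1203] yaw -88.97 down [-0.0009 -0.0001 -1.    ] F [ 0.3291 -1.6454 -0.5582] open 0.0856 q [ 0.5396  0.4051 -0.0961  1.9015  0.0516  0.838  -1.1361]
[-0.02  4.22 -0.06 -0.   -0.01  0.01]
```

View pics/w1.png

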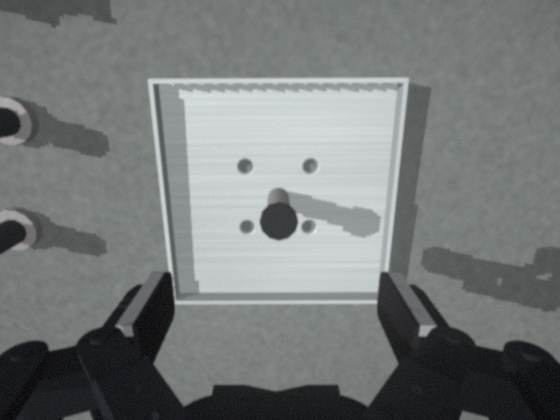

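```bash
cat >> h.py <<'E'
def square(p):
    p=np.asarray(p)[:,:2]; # order: TL,TR,BL,BR with up=+x,right=-y
    cen=p.mean(0); v=(p[0]-p[2])+(p[1]-p[3]); w=(p[0]-p[1])+(p[2]-p[3])
    return cen, np.degrees(np.arctan2(v[1]-w[0],v[0]+w[1])), np.linalg.norm(v)/2,np.linalg.norm(w)/2
def darkspots(c,guess,r=9,bright=False):
    g=cv2.cvtColor(c['pixels'],cv2.COLOR_RGB2GRAY).astype(float); out=[]
    for u,v in guess:
        x,y=int(round(u)),int(round(v)); w=g[y-r:y+r+1,x-r:x+r+1]
        k=np.clip(np.median(w)-25-w,0,None); yy,xx=np.mgrid[-r:r+1,-r:r+1]
        out.append((x+(k*xx).sum()/k.sum(),y+(k*yy).sum()/k.sum()))
    return np.array(out)
E
python3 - <<'E'
from h import *
c=load('w1.png'); h=darkspots(c,[(245,166),(310,166),(247,227),(308,227)]); print(h)
cen,yaw,a,b=square(onplane(c,h,.006)); print(cen,yaw,a,b)
print(mv([*cen,.015],np.radians(yaw-90)))
E
```

```text
[[243.6757 165.1308]
 [308.2218 164.8744]
 [246.0758 226.0785]
 [307.1095 225.7678]]
[ 0.4673 -0.2884] 1.4631764121294477 0.04786860336967071 0.04725747131723907
[-0.15  4.22  0.04 -0.   -0.09  0.01]
```

>>> arm_command([
  [-1,-0.1,2,0,0,0,0],
  [-1,-0.1,3.5,0,0,0,0],
  [-1,-0.1,4.2,0,0,0,0],
  [-1,-0.1,4.2,0,0,0,0],
  [1,-0.1,4.2,0,0,0,0],
], newtons=80)

```text
t: 1.95
position: [0.4675, -0.2875, 0.0169]
orientation: [-0.015, 2.212, -2.214]
force: [-0.1, -0.4, 0.4]
opening: 0.0697
```

>>> arm_command([
  [1,0,0,0,0,0,0],
  [1,0,0,0,0,0,0],
  [1,0,0,0,0,0,0],
  [1,0,0,0,0,0,0],
  [1,0,0,0,0,0,0],
], newtons=80)

```text
t: 2.58
position: [0.4673, -0.2868, 0.0164]
orientation: [-0.017, 2.212, -2.214]
force: [-1.6, 0.7, 6.1]
opening: 0.0198
```

Run:
```python
from h import *
st()
c=shot('wrist','w2.png')
```

```text
t 2.58 p [ 0.4673 -0.2868  0.0164] yaw -89.07 down [ 0.001  -0.0008 -1.    ] F [-1.5662  0.6637  6.1142] open 0.0198 q [ 0.5268  0.5628 -0.0845  1.959   0.0778  0.6215 -1.1626]
```

>>> arm_command([
  [1,0,0,0,0,0,0],
  [1,0,0,0,0,0,0],
  [1,0,-0.5,0,0,0,0],
  [1,0,-1.5,0,0,0,0],
  [1,0,-3,0,0,0,0],
], newtons=80)

```text
t: 3.25
position: [0.4658, -0.2859, 0.0908]
orientation: [-0.021, 2.216, -2.213]
force: [0.5, -0.4, -2.0]
opening: 0.0197
```

>>> arm_command([
  [1,0,-2.4,0,0,0,0],
  [1,0,-4.8,0,0,0,0],
  [1,0,-7,0,0,0,0],
  [1,0,-8,0,0,0,0],
  [1,0,-8,0,0,0,0],
])

```text
t: 3.88
position: [0.4674, -0.2867, 0.2928]
orientation: [-0.014, 2.209, -2.214]
force: [0.6, 0.1, -3.7]
opening: 0.0198
```

Run:
```python
from h import *
s=st()
c=shot('wrist','w3.png')
print(mv([.482,.306,.27],np.radians(-100)))
```

```text
t 3.88 p [ 0.4674 -0.2867  0.2928] yaw -89.07 down [ 0.0036 -0.0019 -1.    ] F [ 0.6138  0.0565 -3.6691] open 0.0198 q [ 0.5436  0.2342 -0.0994  1.6977  0.0249  1.2069 -1.1165]
[ -1.     0.82 -23.68  -0.     1.82  -0.01]
```

View pics/w3.png

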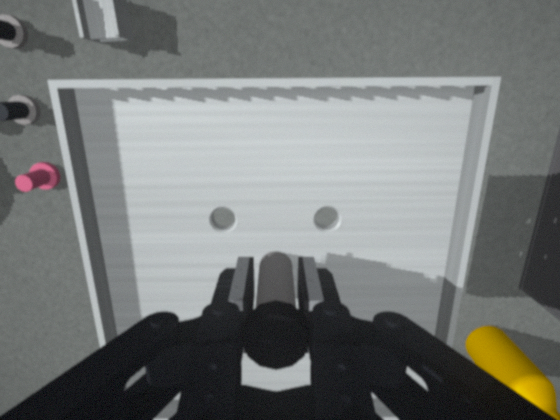

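>>> arm_command([
  [1,-0.04,0,-1,0,0,0],
  [1,-0.12,0,-3,0,0,0],
  [1,-0.2,0,-5,0,0,0],
  [1,-0.3,0,-7,0,0,0],
  [1,-0.38,0,-9,0,0,0],
])

```text
t: 4.55
position: [0.4714, -0.0597, 0.2884]
orientation: [-0.022, 2.216, -2.215]
force: [1.2, 0.8, -2.8]
opening: 0.0198
```

>>> arm_command([
  [1,-0.08,0,-2,0,0,0],
  [1,-0.16,0,-4,0,0,0],
  [1,-0.25,0,-6,0,0,0],
  [1,-0.33,0,-8,0,0,0],
  [1,-0.42,0,-10,0,0,0],
])

```text
t: 5.18
position: [0.478, 0.1897, 0.2884]
orientation: [-0.022, 2.214, -2.216]
force: [1.8, -0.7, -2.6]
opening: 0.0196
```

>>> arm_command([
  [1,-0.08,0,-2,0,0.6,0],
  [1,-0.16,0,-3.8,0,1.2,0],
  [1,-0.2,0.5,-4.68,0,1.82,0],
  [1,-0.2,1.5,-4.68,0,1.82,0],
  [1,-0.2,2.5,-4.68,0,1.82,0],
])

```text
t: 5.8
position: [0.4809, 0.3055, 0.2248]
orientation: [-0.181, -2.127, 2.132]
force: [0.1, -0.3, -2.0]
opening: 0.0198
```

Run:
```python
from h import *
s=st()
c=shot('wrist','w4.png'); im=c['pixels']
print(mv([.482,.306,.19],np.radians(-100)))
cv2.imwrite('pics/w4c.png',cv2.resize(im[160:300,160:400],None,fx=3,fy=3,interpolation=2)[:,:,::-1])
```

```text
t 5.8 p [0.4809 0.3055 0.2248] yaw -99.92 down [-0.0035 -0.0019 -1.    ] F [ 0.1267 -0.2717 -1.9973] open 0.0198 q [-0.2887  0.3672 -0.4692  1.714   0.1814  1.1076 -2.5569]
[-0.09  1.25 -0.1  -0.06  0.01  0.06]
```

View pics/w4c.png

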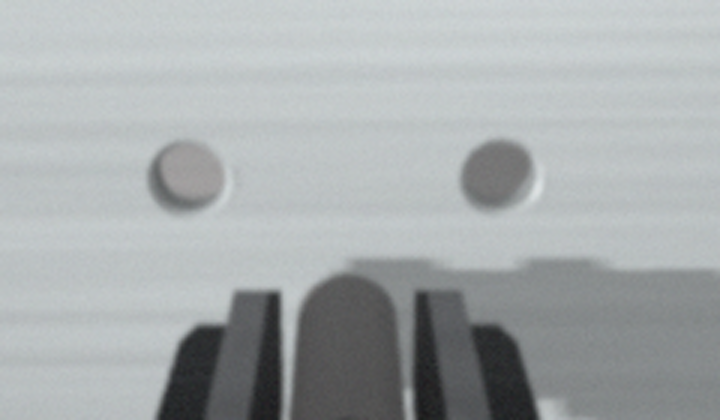

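>>> arm_command([
  [1,-0.03,0.7,-0.03,0,0,0],
  [1,-0.05,1.3,-0.05,0,0,0],
  [1,-0.05,1.55,-0.05,0,0,0],
  [1,-0.05,1.55,-0.05,0,0,0],
])

```text
t: 6.35
position: [0.4837, 0.3068, 0.189]
orientation: [-0.186, -2.13, 2.13]
force: [-0.1, 0.8, -2.6]
opening: 0.0196
```

Run:
```python
from h import *
s=st()
c=shot('wrist','w5.png'); im=c['pixels']
a=cv2.resize(im[190:245,195:355],None,fx=5,fy=5,interpolation=2)
sc=shot('scene','s5.png')['pixels'][120:240,350:510]
o=np.vstack([a,cv2.resize(sc,None,fx=2.6,fy=2.6,interpolation=2).copy()[:, :416].repeat(1,1) if 0 else np.pad(cv2.resize(sc,None,fx=2.6,fy=2.6,interpolation=2),((0,0),(0,384),(0,0)))])
cv2.imwrite('pics/w5c.png',o[:,:,::-1]); print(o.shape)
```

```text
t 6.35 p [0.4837 0.3068 0.189 ] yaw -99.99 down [-0.0004 -0.0002 -1.    ] F [-0.0735  0.7974 -2.5567] open 0.0196 q [-0.2973  0.4047 -0.4609  1.7514  0.2052  1.0337 -2.5769]
(587, 800, 3)
```

View pics/w5c.png

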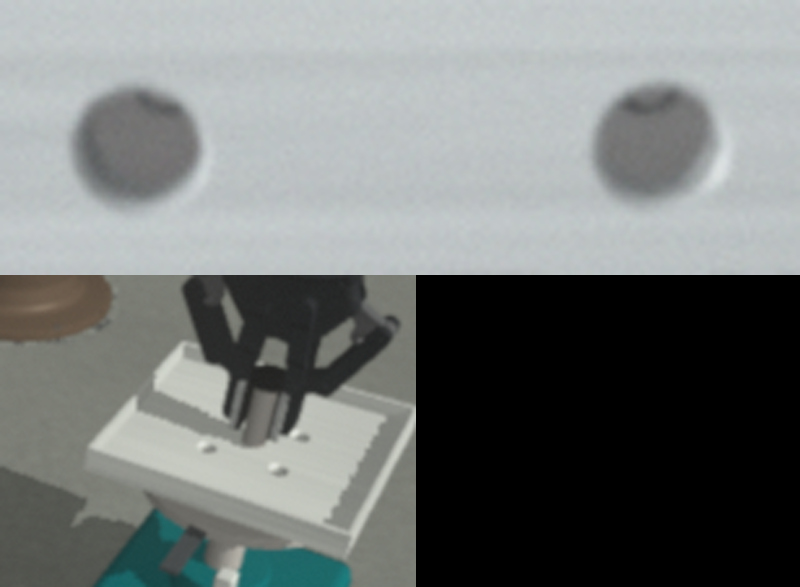

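Run:
```python
from h import *
c=load('w5.png'); s=st(); Rc=R.from_rotvec(s['orientation']).as_matrix()
cr=lambda l: np.array(l)/5+[195,190]
H=onplane(c,cr([(138,142),(655,140)]),.1786); S=onplane(c,cr([(160,112),(650,110)]),.166)
T=lambda P:(P-s['position'])@Rc*1000
print(T(H),T(S)); print(T(H).mean(0),T(S).mean(0), np.linalg.norm(H[0]-H[1]),np.linalg.norm(S[0]-S[1]))
```

```text
t 6.45 p [0.4841 0.3071 0.1899] yaw -100.0 down [ 0.0009  0.0006 -1.    ] F [-0.5716 -0.5437 -3.3432] open 0.0199 q [-0.2973  0.4038 -0.4611  1.7506  0.205   1.0339 -2.5768]
[[-23.8065  11.3208 -22.4572]
 [-23.9787  11.2872  24.7289]] [[-22.2823  23.9194 -22.1375]
 [-22.4685  23.8851  26.027 ]]
[-23.8926  11.304    1.1359] [-22.3754  23.9023   1.9448] 0.04718643373679953 0.04816480843354959
```

>>> arm_command([
  [1,-0.045,0,0.03,0,0,0],
  [1,-0.045,0.2,0.03,0,0,0],
  [1,-0.045,0.4,0.03,0,0,0],
  [1,-0.045,0.6,0.03,0,0,0],
  [1,-0.045,0.7,0.03,0,0,0],
])

```text
t: 7.08
position: [0.4845, 0.3057, 0.1712]
orientation: [-0.186, -2.129, 2.13]
force: [-0.2, -0.4, -2.7]
opening: 0.0199
```

Run:
```python
from h import *
s=st()
c=shot('wrist','w6.png'); im=c['pixels']
a=cv2.resize(im[190:245,195:355],None,fx=5,fy=5,interpolation=2)
sc=shot('scene','s6.png')['pixels'][140:270,370:510]
b=cv2.resize(sc,None,fx=2.4,fy=2.4,interpolation=2)
o=np.vstack([a,np.pad(b,((0,0),(0,800-b.shape[1]),(0,0)))])
cv2.imwrite('pics/w6c.png',o[:,:,::-1]); print(o.shape)
```

```text
t 7.08 p [0.4845 0.3057 0.1712] yaw -100.0 down [-0.0006 -0.0004 -1.    ] F [-0.1852 -0.431  -2.7251] open 0.0199 q [-0.3003  0.4239 -0.4556  1.7696  0.2169  0.9986 -2.5845]
(587, 800, 3)
```

View pics/w6c.png

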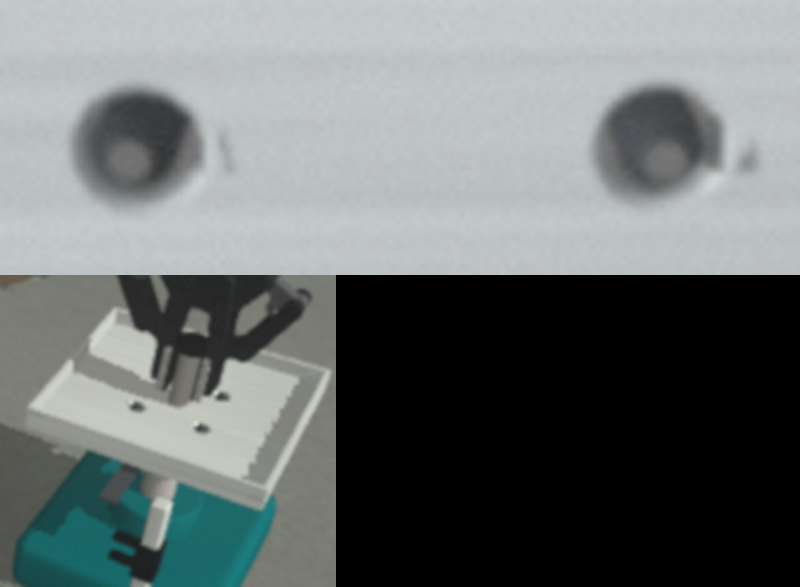

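>>> arm_command([
  [1,0,0.3,0,0,0,0],
  [1,0,0.6,0,0,0,0],
  [1,0,0.8,0,0,0,0],
  [1,0,0.8,0,0,0,0],
  [-0.2,0,0.8,0,0,0,0],
])

```text
t: 7.8
position: [0.4846, 0.3057, 0.1518]
orientation: [-0.186, -2.129, 2.131]
force: [0.2, -0.6, 0.5]
opening: 0.037
```

>>> arm_command([
  [-0.2,0,0,0,0,0,0],
  [-0.2,0,0,0,0,0,0],
  [-0.2,0,0,0,0,0,0],
  [-0.2,0,0,0,0,0,0],
  [-0.2,0,0,0,0,0,0],
])

```text
t: 8.43
position: [0.4847, 0.3059, 0.1518]
orientation: [-0.186, -2.13, 2.13]
force: [0.3, 0.2, -0.2]
opening: 0.0514
```

>>> arm_command([
  [-0.2,0,-0.5,0,0,0,0],
  [-0.2,0,-2,0,0,0,0],
  [-0.2,0,-4,0,0,0,0],
  [-0.2,0,-5.5,0,0,0,0],
  [-0.2,0,-5.5,0,0,0,0],
])

```text
t: 9.05
position: [0.4859, 0.3072, 0.2936]
orientation: [-0.192, -2.137, 2.128]
force: [-0.4, -0.7, -1.2]
opening: 0.0513
```

Run:
```python
from h import *
s=st()
c=shot('wrist','w7.png'); im=c['pixels']
sc=shot('scene','s7.png')['pixels']
b=cv2.resize(sc[140:320,180:510],(800,436),interpolation=2)
cv2.imwrite('pics/w7c.png',b[:,:,::-1])
```

```text
t 9.05 p [0.4859 0.3072 0.2936] yaw -99.99 down [ 0.0058  0.0036 -1.    ] F [-0.4038 -0.6805 -1.1835] open 0.0513 q [-0.2775  0.3156 -0.4778  1.6171  0.1528  1.2391 -2.5292]
```

View pics/w7c.png

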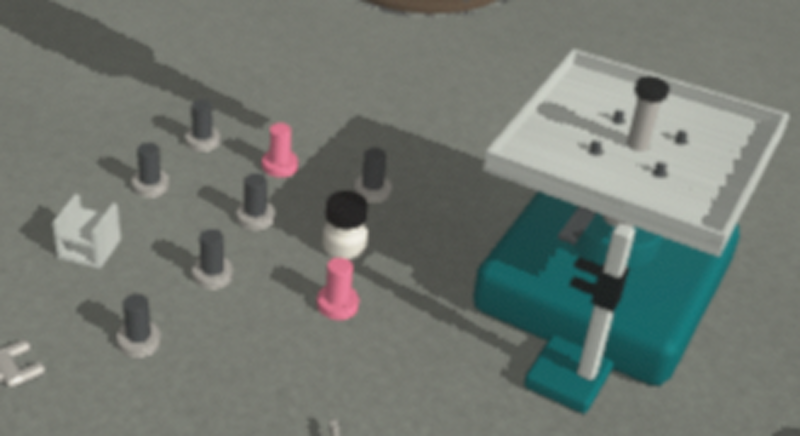

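>>> arm_command([
  [-0.2,-0.3,-0.4,1.0,0,-1.6,0],
  [-0.2,-0.8,-0.8,2.6,0,-3.3,0],
  [-0.2,-1.2,-1.2,4,0,-5,0],
  [-0.2,-1.6,-1.6,5.2,0,-6.7,0],
  [-0.2,-2,-1.6,6.15,0,-8,0],
])

```text
t: 9.78
position: [0.5072, 0.1442, 0.3289]
orientation: [-0.638, 1.837, -1.837]
force: [0.3, -0.1, -0.4]
opening: 0.0513
```

Run:
```python
from h import *
s=st()
print(mv([.53,-.02,.34],np.radians(-10)))
c=load('s7.png')
cr=lambda l: np.array(l)/2.424+[180,140]
# vertical plane through post axis, normal = scale x axis
a=np.radians(-10); ax=np.array([np.cos(a),np.sin(a),0]); P=np.array([.4847,.3058,0])+.113*ax
d=ray(c,cr([(609,291),(590,265),(583,287),(622,230),(588,370)])); o=c['xyz']
t=((P-o)@ax)/(d@ax); print(o+d*t[:,None])
```

```text
t 9.78 p [0.5072 0.1442 0.3289] yaw -51.76 down [-0.0009 -0.0005 -1.    ] F [ 0.2844 -0.1304 -0.4112] open 0.0513 q [ 0.0843  0.2184 -0.5412  1.661   0.1164  1.2954 -1.3816]
[ 3.35 -0.44  5.72  0.   -6.96  0.01]
[[0.6014 0.3167 0.0997]
 [0.5985 0.3003 0.1154]
 [0.5983 0.2993 0.0941]
 [0.601  0.3149 0.1543]
 [0.6013 0.3165 0.0199]]
```

Run:
```python
from h import *
s=load('s7.png');t=load('top0.png')
P=np.array([[.4847,.3058,.2],[.5958,.2864,.156],[.5958,.2864,.02],[.4847,.3058,.15]])
print(proj(s,P)); print(proj(t,P))
# triangulate post top from top0 and scene0
def tri(c1,u1,c2,u2):
    d1,d2=ray(c1,u1)[0],ray(c2,u2)[0]; A=np.c_[d1,-d2]; k=np.linalg.lstsq(A,c2['xyz']-c1['xyz'],rcond=None)[0]
    a,b=c1['xyz']+d1*k[0],c2['xyz']+d2*k[1]; return a,b
print(tri(t,[120,194],s,[436.6,234.9]))
print(tri(t,[127.5,199],s,[431,256]))
```

```text
[[448.1332 173.8033]
 [419.5535 227.5307]
 [406.391  285.3698]
 [442.236  197.1266]]
[[112.6923 246.5545]
 [133.6678 195.9991]
 [149.9766 210.4194]
 [120.5566 250.2372]]
(array([0.6001, 0.3154, 0.1538]), array([0.6002, 0.3149, 0.1536]))
(array([0.601 , 0.3134, 0.1073]), array([0.6007, 0.3147, 0.1076]))
```

>>> arm_command([
  [-0.2,0.6,-0.1,1,0,-1.6,0],
  [-0.2,1.4,-0.2,2.4,0,-3.2,0],
  [-0.2,2.2,-0.3,3.8,0,-4.8,0],
  [-0.2,3,-0.4,5.1,0,-6.2,0],
  [-0.2,3.35,-0.44,5.72,0,-6.96,0],
])

```text
t: 10.4
position: [0.5289, -0.0213, 0.339]
orientation: [-1.122, 1.341, -1.339]
force: [-0.1, 0.0, 1.0]
opening: 0.051
```

>>> arm_command([
  [-0.2,0,0,0,0,0,0],
  [-0.2,0,0,0,0,0,0],
])

```text
t: 10.65
position: [0.5289, -0.0173, 0.3397]
orientation: [-1.12, 1.341, -1.339]
force: [0.8, 0.8, 0.5]
opening: 0.0512
```

Run:
```python
from h import *
s=st(); c=shot('wrist','w8.png')
```

```text
t 10.65 p [ 0.5289 -0.0173  0.3397] yaw -10.27 down [-0.0012  0.0007 -1.    ] F [0.7686 0.7889 0.4709] open 0.0512 q [ 0.3884  0.2154 -0.5344  1.6389  0.1118  1.3192 -0.3431]
```

View pics/w8.png

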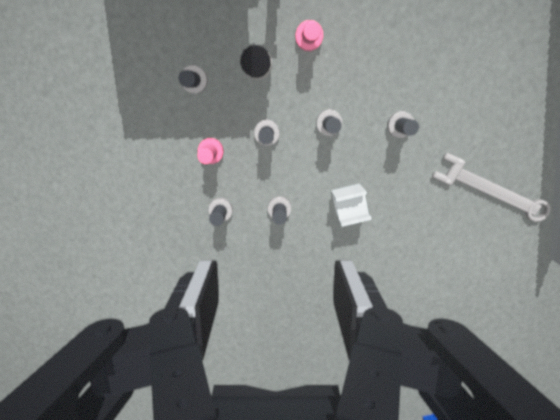

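Run:
```python
from h import *
c=load('w8.png')
top=[(407,126),(332,124),(266,136),(280,213),(218,216),(188,78)]
base=[(403,124),(330,122.5),(266,132),(279.5,208),(221,209),(193.5,79)]
a=onplane(c,top,.044);b=onplane(c,base,.006); print(np.c_[a[:,:2],b[:,:2]])
print('jar',onplane(c,[255,60],.05),'off',onplane(c,[350,200],.035),'pink',onplane(c,[(208,152),(310,36)],.03))
F5=(a[4]+b[4])/2; print(mv([F5[0],F5[1],.08],np.radians(-10)))
```

```text
[[ 0.6919 -0.01    0.6998 -0.0125]
 [ 0.603   0.0085  0.6058  0.0065]
 [ 0.5219  0.0087  0.521   0.0094]
 [ 0.5213 -0.0924  0.52   -0.0982]
 [ 0.4406 -0.082   0.4382 -0.0849]
 [ 0.4451  0.0903  0.4431  0.0906]]
jar [[0.5258 0.095  0.05  ]] off [[ 0.6148 -0.0941  0.035 ]] pink [[0.4445 0.0004 0.03  ]
 [0.5928 0.1105 0.03  ]]
[ 3.25 10.4  -3.05  0.01 -0.04 -0.  ]
```

>>> arm_command([
  [-0.2,-0.8,1.6,-0.9,0,0,0],
  [-0.2,-1.6,3.6,-1.8,0,0,0],
  [-0.2,-2.4,5.8,-2.7,0,0,0],
  [-0.2,-3.2,8,-3.6,0,0,0],
  [-0.2,-3.61,9.6,-4.11,0,0,0],
])

```text
t: 11.32
position: [0.4421, 0.0908, 0.0986]
orientation: [-1.121, 1.339, -1.337]
force: [1.7, -0.1, 0.5]
opening: 0.0511
```

>>> arm_command([
  [-0.2,0,0,0,0,0,0],
])

```text
t: 11.45
position: [0.4414, 0.09, 0.0984]
orientation: [-1.126, 1.341, -1.335]
force: [-0.0, -0.4, -0.4]
opening: 0.0514
```

```bash
cat >> h.py <<'E'
def check(xy,fn,r=26):
    """stem top near xy, in the wrist view: refined xy and darkness"""
    c=shot('wrist',fn); u=proj(c,[[*xy,.044]])[0]; g=cv2.GaussianBlur(c['pixels'],(3,3),0).max(2)
    x,y=np.round(u).astype(int); m=np.zeros(g.shape,bool); sl=np.s_[max(y-r,0):y+r,max(x-r,0):x+r]; m[sl]=g[sl]<75
    for ce,s in sorted(blobs(m,40),key=lambda b:-b[1][4])[:3]: print('px',u,'blob',ce,s,onplane(c,ce,.035)[0][:2])
def slot(sx,sy):
    a=np.radians(-10); return np.array([.4847,.3058])+np.array([[np.cos(a),-np.sin(a)],[np.sin(a),np.cos(a)]])@[sx,sy]
E
python3 - <<'E'
from h import *
st(); check([.444,.090],'w9.png',40); print(mv([.444,.090,.013],np.radians(-10)))
E
```

```text
t 11.45 p [0.4414 0.09   0.0984] yaw -10.02 down [-0.0057 -0.0004 -1.    ] F [-0.0032 -0.3703 -0.4116] open 0.0514 q [ 0.1665  0.3555 -0.5643  2.1095  0.2734  0.7525 -0.7468]
[-0.02  3.49  0.02  0.02 -0.02  0.  ]
```

View pics/w9.png

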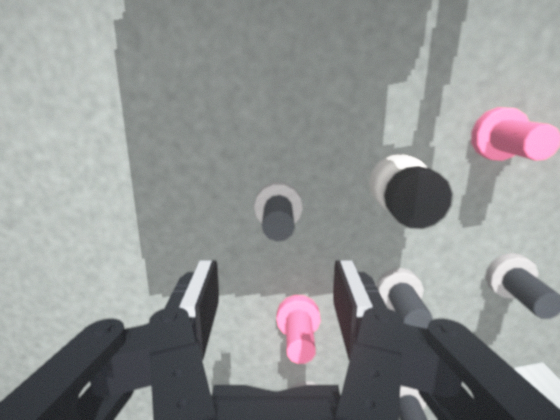

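Run:
```python
from h import *
c=load('w9.png'); print(proj(c,[[.444,.09,.044]]), onplane(c,[(279,229)],.044),onplane(c,[(279,205)],.009), c['pixels'][215:235:4,279])
```

```text
[[279.7745 227.4608]] [[0.4434 0.0891 0.044 ]] [[0.4441 0.0926 0.009 ]] [[ 90  94  98]
 [ 85  88  94]
 [ 92  95  98]
 [ 90  95 101]
 [ 90  96 101]]
```

>>> arm_command([
  [-0.2,0,1,0,0,0,0],
  [-0.2,0,2.4,0,0,0,0],
  [-0.2,0,3.4,0,0,0,0],
  [-0.2,0,3.4,0,0,0,0],
  [1,0,3.4,0,0,0,0],
], newtons=60)

```text
t: 12.12
position: [0.446, 0.0887, 0.017]
orientation: [-1.117, 1.338, -1.341]
force: [0.2, 0.3, -0.2]
opening: 0.0343
```

>>> arm_command([
  [1,0,0,0,0,0,0],
  [1,0,0,0,0,0,0],
  [1,0,0,0,0,0,0],
  [1,0,-0.5,0,0,0,0],
  [1,0,-2,0,0,0,0],
])

```text
t: 12.75
position: [0.4433, 0.0884, 0.0657]
orientation: [-1.122, 1.341, -1.339]
force: [1.3, -0.1, -1.8]
opening: 0.0182
```

>>> arm_command([
  [1,0,-2,0,0,0,0],
  [1,0,-4,0,0,0,0],
  [1,0,-6,0,0,0,0],
  [1,0,-7,0,0,0,0],
  [1,0,-7,0,0,0,0],
])

```text
t: 13.38
position: [0.4451, 0.0889, 0.2428]
orientation: [-1.115, 1.336, -1.342]
force: [0.6, -0.5, -2.6]
opening: 0.0181
```

```bash
sed -i 's/g\[sl\]<75/g[sl]<106/' h.py
python3 - <<'E'
from h import *
st(); p=slot(0,-52); print(p,mv([*p,.23],np.radians(-10)))
c=shot('top'); c2=shot('wrist','w10.png'); F=[(.695,-.011),(.604,.008),(.521,.009),(.520,-.095),(.439,-.083),(.444,.09)]
E
```

```text
t 13.38 p [0.4451 0.0889 0.2428] yaw -10.24 down [ 0.0049 -0.     -1.    ] F [ 0.5786 -0.4625 -2.5817] open 0.0181 q [ 0.277   0.1558 -0.6396  1.9457  0.1079  1.0684 -0.5872]
[ -8.545  -50.9042] [2071.16   -1.19    8.82   -0.05   -0.04   -0.01]
```

```bash
sed -i 's/@\[sx,sy\]/@[sx\/1000,sy\/1000]/' h.py
python3 - <<'E'
from h import *
st(); p=slot(0,-52); print(p,mv([*p,.23],np.radians(-10)))
for q in [(0,52),(48,52),(-48,-52),(48,-52),(-48,52)]: print(q,slot(*q))
E
```

```text
t 13.47 p [0.4437 0.0883 0.2401] yaw -10.25 down [-0.0001 -0.0005 -1.    ] F [-0.2235 -0.0847 -2.2064] open 0.0184 q [ 0.2761  0.1594 -0.6386  1.949   0.1087  1.067  -0.588 ]
[0.4757 0.2546] [-6.77  0.4   0.07  0.   -0.04  0.01]
(0, 52) [0.4937 0.357 ]
(48, 52) [0.541  0.3487]
(-48, -52) [0.4284 0.2629]
(48, -52) [0.5229 0.2463]
(-48, 52) [0.4465 0.3653]
```

>>> arm_command([
  [1,-1.2,0,0,0,0,0],
  [1,-3.2,0,0,0,0,0],
  [1,-5.2,0,0,0,0,0],
  [1,-6.4,0,0.05,0,0,0],
  [1,-6.77,0,0.07,0,0,0],
])

```text
t: 14.1
position: [0.4749, 0.2566, 0.2384]
orientation: [-1.124, 1.34, -1.336]
force: [0.7, -0.7, -1.4]
opening: 0.018
```

>>> arm_command([
  [1,0,0.5,0,0,0,0],
  [1,0,1.8,0,0,0,0],
  [1,0,2.8,0,0,0,0],
  [1,0,3.35,0,0,0,0],
  [1,0,3.35,0,0,0,0],
])

```text
t: 14.72
position: [0.4757, 0.2535, 0.1556]
orientation: [-1.121, 1.341, -1.341]
force: [0.1, -0.6, 0.5]
opening: 0.0181
```

Run:
```python
from h import *
st(); shot('scene','s11.png'); shot('wrist','w11.png')
a=load('s11.png')['pixels'][130:280,360:520]; b=load('w11.png')['pixels'][100:400,80:480]
o=np.hstack([cv2.resize(a,(427,400),interpolation=2),cv2.resize(b,(373,280))if 0 else np.pad(cv2.resize(b,(373,280)),((0,120),(0,0),(0,0)))])
cv2.imwrite('pics/c11.png',o[:,:,::-1])
```

```text
t 14.72 p [0.4757 0.2535 0.1556] yaw -10.3 down [-0.0018 -0.0015 -1.    ] F [ 0.1264 -0.5598  0.4975] open 0.0181 q [-0.0651  0.4297 -0.6613  1.8553  0.3164  0.9657 -1.0452]
```

View pics/c11.png

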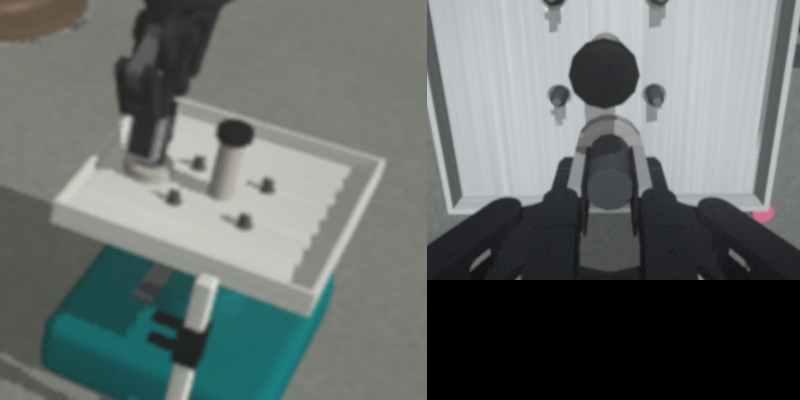

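>>> arm_command([
  [0.3,0,0,0,0,0,0],
  [0.3,0,0,0,0,0,0],
  [0.3,0,0,0,0,0,0],
  [0.3,0,-0.8,0,0,0,0],
  [0.3,0,-2.4,0,0,0,0],
])

```text
t: 15.45
position: [0.4753, 0.2543, 0.216]
orientation: [-1.123, 1.341, -1.339]
force: [-0.1, -0.2, -1.1]
opening: 0.0298
```

>>> arm_command([
  [0.3,0,-1.2,0,0,0,0],
  [-0.2,1.8,-1.2,0.7,0,0,0],
  [-0.2,3.8,-1.2,1.4,0,0,0],
  [-0.2,5.8,-1.2,2.1,0,0,0],
  [-0.2,7.6,-1.2,2.8,0,0,0],
])

```text
t: 16.08
position: [0.5113, 0.0536, 0.2468]
orientation: [-1.119, 1.339, -1.34]
force: [0.6, 0.2, 0.1]
opening: 0.0515
```

>>> arm_command([
  [-0.2,1.6,0.6,0.6,0,0,0],
  [-0.2,1.7,2.6,0.72,0,0,0],
  [-0.2,1.7,4.6,0.72,0,0,0],
  [-0.2,1.7,5.6,0.72,0,0,0],
  [-0.2,1.7,5.6,0.72,0,0,0],
])

```text
t: 16.7
position: [0.52, 0.0105, 0.105]
orientation: [-1.122, 1.342, -1.338]
force: [-0.2, -0.1, 0.2]
opening: 0.0514
```

Run:
```python
from h import *
st(); check([.521,.009],'w12.png',30); print(mv([.521,.009,.013],np.radians(-10)))
```

```text
t 16.7 p [0.52   0.0105 0.105 ] yaw -10.21 down [-0.0038  0.0003 -1.    ] F [-0.1521 -0.0524  0.2418] open 0.0514 q [ 0.3204  0.4474 -0.5489  1.9475  0.3085  0.8334 -0.5737]
px [277.184  226.0839] blob [269.0581 206.8372] [265 200   9  17  86] [0.5176 0.0192]
[ 0.07  3.74  0.01  0.01 -0.04 -0.  ]
```

>>> arm_command([
  [-0.2,0.03,1.2,0,0,0,0],
  [-0.2,0.05,2.6,0,0,0,0],
  [-0.2,0.05,3.65,0,0,0,0],
  [-0.2,0.05,3.65,0,0,0,0],
  [1,0.05,3.65,0,0,0,0],
])

```text
t: 17.38
position: [0.5225, 0.0094, 0.0171]
orientation: [-1.117, 1.338, -1.341]
force: [0.2, -0.2, -0.7]
opening: 0.0343
```

>>> arm_command([
  [1,0,0,0,0,0,0],
  [1,0,0,0,0,0,0],
  [1,0,0,0,0,0,0],
  [1,0,-0.5,0,0,0,0],
  [1,0,-2,0,0,0,0],
])

```text
t: 18.0
position: [0.52, 0.0091, 0.0656]
orientation: [-1.122, 1.342, -1.338]
force: [0.5, -0.4, -1.3]
opening: 0.018
```

>>> arm_command([
  [1,0,-2,0,0,0,0],
  [1,0,-4,0,0,0,0],
  [1,0,-6,0,0,0,0],
  [1,0,-7,0,0,0,0],
  [1,0,-7,0,0,0,0],
])

```text
t: 18.62
position: [0.5221, 0.0094, 0.2432]
orientation: [-1.116, 1.336, -1.342]
force: [0.8, 0.4, -1.2]
opening: 0.0178
```

Run:
```python
from h import *
st(); p=slot(0,52); print(mv([*p,.24],np.radians(-10)))
```

```text
t 18.62 p [0.5221 0.0094 0.2432] yaw -10.24 down [ 0.005  -0.0006 -1.    ] F [ 0.7744  0.4452 -1.2244] open 0.0178 q [ 0.396   0.2832 -0.6155  1.8009  0.1829  1.1093 -0.4606]
[-13.48   0.12  -3.59  -0.05  -0.04  -0.  ]
```

>>> arm_command([
  [1,-1.2,0,-0.3,0,0,0],
  [1,-3.2,0,-0.8,0,0,0],
  [1,-5.2,0,-1.4,0,0,0],
  [1,-7.2,0,-1.9,0,0,0],
  [1,-9.2,0,-2.4,0,0,0],
])

```text
t: 19.25
position: [0.502, 0.2472, 0.2393]
orientation: [-1.121, 1.34, -1.34]
force: [0.0, -0.3, -1.5]
opening: 0.0179
```

>>> arm_command([
  [1,-2,0,-0.6,0,0,0],
  [1,-3.6,0,-1,0,0,0],
  [1,-4.28,0,-1.19,0,0,0],
  [1,-4.28,0,-1.19,0,0,0],
])

```text
t: 19.75
position: [0.4918, 0.3573, 0.2393]
orientation: [-1.122, 1.339, -1.338]
force: [-0.3, 0.2, 0.1]
opening: 0.0183
```

Run:
```python
from h import *
st(); p=slot(0,52); print(mv([*p,.151],np.radians(-10)))
```

```text
t 19.75 p [0.4918 0.3573 0.2393] yaw -10.11 down [-0.0016 -0.0007 -1.    ] F [-0.2699  0.2273  0.1466] open 0.0183 q [-0.2128  0.466  -0.6941  1.5937  0.3129  1.1978 -1.1464]
[-0.01  3.53  0.08  0.01 -0.02  0.01]
```

>>> arm_command([
  [1,0,0.8,0.04,0,0,0],
  [1,0,2.2,0.08,0,0,0],
  [1,0,3.1,0.08,0,0,0],
  [1,0,3.5,0.08,0,0,0],
  [1,0,3.5,0.08,0,0,0],
])

```text
t: 20.38
position: [0.4948, 0.355, 0.152]
orientation: [-1.12, 1.341, -1.341]
force: [-0.4, 0.2, -0.2]
opening: 0.0185
```

>>> arm_command([
  [0.3,0,0,0,0,0,0],
  [0.3,0,0,0,0,0,0],
  [0.3,0,0,0,0,0,0],
  [0.3,0,-0.8,0,0,0,0],
  [0.3,0,-2.6,0,0,0,0],
])

```text
t: 21.0
position: [0.494, 0.3558, 0.2181]
orientation: [-1.123, 1.34, -1.34]
force: [1.6, 0.3, 1.1]
opening: 0.0296
```

>>> arm_command([
  [0.3,0,-1.2,0,0,0,0],
  [-0.2,1.6,-1.2,0.9,0,0,0],
  [-0.2,3.5,-1.2,1.9,0,0,0],
  [-0.2,5.4,-1.2,2.9,0,0,0],
  [-0.2,7.3,-1.2,3.9,0,0,0],
])

```text
t: 21.62
position: [0.5588, 0.1582, 0.2497]
orientation: [-1.118, 1.338, -1.34]
force: [0.4, -0.4, 0.3]
opening: 0.0513
```

>>> arm_command([
  [-0.2,1.9,0,1,0,0,0],
  [-0.2,3.8,0,2,0,0,0],
  [-0.2,5.4,0.4,2.8,0,0,0],
  [-0.2,5.64,2.2,2.97,0,0,0],
  [-0.2,5.64,3.6,2.97,0,0,0],
])

```text
t: 22.25
position: [0.6068, 0.006, 0.158]
orientation: [-1.117, 1.34, -1.342]
force: [-0.5, 0.9, -0.1]
opening: 0.0511
```

Run:
```python
from h import *
st(); check([.604,.008],'w13.png',30); print(mv([.604,.008,.013],np.radians(-10)))
s=shot('scene','s13.png')
a=load('s13.png')['pixels'][140:290,330:520]; b=load('w13.png')['pixels'][100:400,80:480]
o=np.hstack([cv2.resize(a,(507,400),interpolation=2),np.pad(cv2.resize(b,(293,220)),((0,180),(0,0),(0,0)))])
cv2.imwrite('pics/c13.png',o[:,:,::-1])
```

```text
t 22.25 p [0.6068 0.006  0.158 ] yaw -10.38 down [ 0.0013 -0.0003 -1.    ] F [-0.5272  0.8613 -0.0774] open 0.0511 q [ 0.3309  0.5186 -0.5848  1.6939  0.3262  1.0266 -0.5451]
[-0.07  5.61  0.01  0.05 -0.05  0.01]
```

View pics/c13.png

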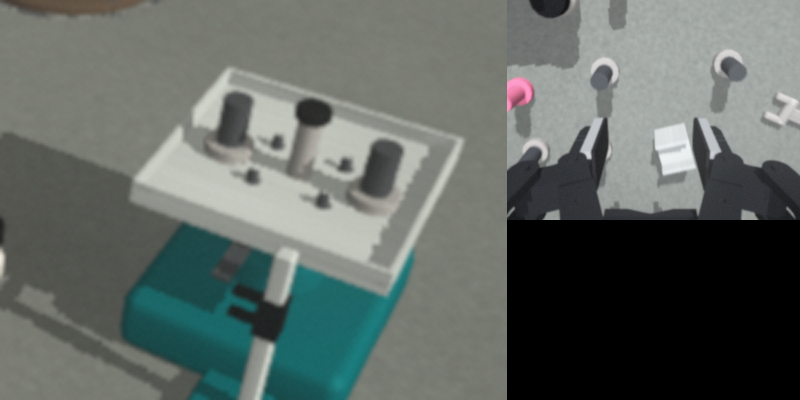

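Run:
```python
from h import *
c=load('w13.png'); k=.7325
u=lambda x,y:(80+(x-507)/k,100+y/k)
print(onplane(c,[u(602,78),u(735,72),u(532,158)],.044)); print(onplane(c,[u(605,71),u(728,65),u(538,150)],.006))
print(proj(c,[[.604,.008,.044],[.695,-.011,.044],[.52,-.095,.044],[.521,.009,.044]]))
```

```text
[[ 0.557   0.0088  0.044 ]
 [ 0.6932 -0.0096  0.044 ]
 [ 0.4547 -0.0711  0.044 ]]
[[ 0.553   0.0056  0.006 ]
 [ 0.6966 -0.0133  0.006 ]
 [ 0.4415 -0.0837  0.006 ]]
[[270.6976 196.8168]
 [393.7814 199.6418]
 [196.3538 327.3103]
 [163.7755 214.3836]]
```

>>> arm_command([
  [-0.2,0.29,0.4,-1.6,0,0,0],
  [-0.2,0.29,2,-2.02,0,0,0],
  [-0.2,0.29,4,-2.02,0,0,0],
  [-0.2,0.29,5.7,-2.02,0,0,0],
  [-0.2,0.29,5.7,-2.02,0,0,0],
])

```text
t: 22.98
position: [0.5545, 0.0097, 0.0149]
orientation: [-1.122, 1.341, -1.338]
force: [-0.1, -0.2, 1.2]
opening: 0.0513
```

>>> arm_command([
  [1,0,0,0,0,0,0],
  [1,0,0,0,0,0,0],
  [1,0,0,0,0,0,0],
  [1,0,0,0,0,0,0],
  [1,0,-1,0,0,0,0],
])

```text
t: 23.6
position: [0.5549, 0.0093, 0.0412]
orientation: [-1.12, 1.34, -1.34]
force: [0.6, -1.0, -0.9]
opening: 0.018
```

>>> arm_command([
  [1,0,-1.6,0,0,0,0],
  [1,0,-4,0,0,0,0],
  [1,0,-6.4,0,0,0,0],
  [1,0,-8,0,0,0,0],
  [1,0,-8,0,0,0,0],
])

```text
t: 24.22
position: [0.5571, 0.0099, 0.2455]
orientation: [-1.113, 1.333, -1.344]
force: [-0.0, -0.1, -2.7]
opening: 0.0183
```

Run:
```python
from h import *
st(); p=slot(48,52); print(p,mv([*p,.24],np.radians(-10)))
```

```text
t 24.23 p [0.5571 0.0099 0.2455] yaw -10.24 down [ 0.0086 -0.0007 -1.    ] F [-0.0477 -0.1265 -2.737 ] open 0.0183 q [ 0.402   0.3506 -0.6492  1.7193  0.2333  1.1409 -0.493 ]
[0.541  0.3487] [-13.22   0.2   -3.05  -0.08  -0.04  -0.01]
```

>>> arm_command([
  [1,-1.2,0,-0.3,0,0,0],
  [1,-3.2,0,-0.8,0,0,0],
  [1,-5.2,0,-1.2,0,0,0],
  [1,-7.2,0,-1.6,0,0,0],
  [1,-9.2,0,-2.1,0,0,0],
])

```text
t: 24.85
position: [0.5439, 0.2461, 0.2399]
orientation: [-1.12, 1.34, -1.34]
force: [0.5, 0.1, -1.1]
opening: 0.0182
```

>>> arm_command([
  [1,-2,0,-0.5,0,0,0],
  [1,-3.6,0,-0.9,0,0,0],
  [1,-4.02,0,-0.95,0,0,0],
  [1,-4.02,0,-0.95,0,0,0],
])

```text
t: 25.35
position: [0.5385, 0.3482, 0.2397]
orientation: [-1.121, 1.339, -1.339]
force: [0.0, -0.7, -0.6]
opening: 0.0181
```

Run:
```python
from h import *
st(); p=slot(48,52); print(mv([*p,.145],np.radians(-10)))
```

```text
t 25.35 p [0.5385 0.3482 0.2397] yaw -10.17 down [-0.0008 -0.0008 -1.    ] F [ 0.0004 -0.6691 -0.6076] open 0.0181 q [-0.1856  0.5242 -0.6887  1.5077  0.3437  1.2345 -1.1002]
[-0.04  3.79  0.1   0.01 -0.03  0.01]
```

>>> arm_command([
  [1,0,0.8,0.04,0,0,0],
  [1,0,2.2,0.06,0,0,0],
  [1,0,3.2,0.06,0,0,0],
  [1,0,3.75,0.06,0,0,0],
  [1,0,3.75,0.06,0,0,0],
])

```text
t: 25.98
position: [0.5404, 0.3464, 0.1453]
orientation: [-1.121, 1.341, -1.341]
force: [-1.3, -1.9, 0.4]
opening: 0.0181
```

>>> arm_command([
  [0.3,0,0,0,0,0,0],
  [0.3,0,0,0,0,0,0],
  [0.3,0,0,0,0,0,0],
  [0.3,0,-0.8,0,0,0,0],
  [0.3,0,-2.6,0,0,0,0],
])

```text
t: 26.6
position: [0.5397, 0.3473, 0.2117]
orientation: [-1.123, 1.34, -1.34]
force: [-0.2, 0.7, 0.8]
opening: 0.0302
```

>>> arm_command([
  [0.3,0,-1.5,0,0,0,0],
  [-0.2,1.8,-1.5,0.25,0,0,0],
  [-0.2,3.9,-1.5,0.5,0,0,0],
  [-0.2,6,-1.5,0.8,0,0,0],
  [-0.2,8.1,-1.5,1.1,0,0,0],
])

```text
t: 27.22
position: [0.5315, 0.1425, 0.2507]
orientation: [-1.118, 1.338, -1.34]
force: [0.5, -0.4, 1.2]
opening: 0.0512
```

>>> arm_command([
  [-0.2,2.1,0,0.3,0,0,0],
  [-0.2,4.2,0,0.6,0,0,0],
  [-0.2,6.3,0,0.85,0,0,0],
  [-0.2,8.4,0.2,1.1,0,0,0],
  [-0.2,9.5,1,1.25,0,0,0],
])

```text
t: 27.85
position: [0.5208, -0.0988, 0.2263]
orientation: [-1.116, 1.338, -1.345]
force: [0.2, 0.8, -0.2]
opening: 0.051
```

Run:
```python
from h import *
st(); print(mv([.52,-.095,.10],np.radians(-10)))
c=shot('wrist','w14.png'); F=[[.52,-.095,.044],[.44,-.083,.044],[.695,-.011,.044]]; print(proj(c,F))
shot('top','t14.png'); s=shot('scene','s14.png')
a=s['pixels'][130:300,340:520]; b=c['pixels'][60:360,80:560]
o=np.hstack([cv2.resize(a,(424,400),interpolation=2),np.pad(cv2.resize(b,(376,235)),((0,165),(0,0),(0,0)))])
cv2.imwrite('pics/c14.png',o[:,:,::-1])
```

```text
t 27.85 p [ 0.5208 -0.0988  0.2263] yaw -10.42 down [ 0.0039 -0.0021 -1.    ] F [ 0.1926  0.8372 -0.2125] open 0.051 q [ 0.5915  0.315  -0.6125  1.8046  0.2056  1.0814 -0.2764]
[-0.15  5.05 -0.08 -0.04 -0.07  0.01]
[[272.726  173.2637]
 [186.2956 176.1673]
 [460.2815  39.1832]]
```

View pics/c14.png

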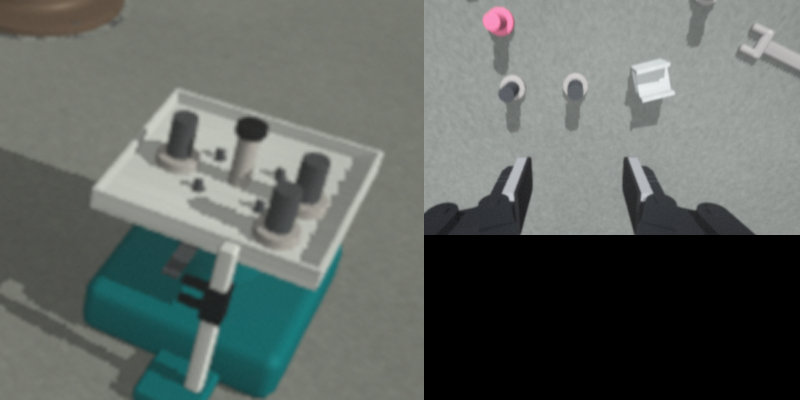

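>>> arm_command([
  [-0.2,-0.15,2,-0.05,0,0,0],
  [-0.2,-0.15,4.4,-0.05,0,0,0],
  [-0.2,-0.15,6.6,-0.05,0,0,0],
  [-0.2,-0.15,8.45,-0.05,0,0,0],
  [-0.2,-0.15,8.45,-0.05,0,0,0],
])

```text
t: 28.62
position: [0.5182, -0.0896, 0.0113]
orientation: [-1.123, 1.342, -1.335]
force: [-0.9, 0.6, -0.4]
opening: 0.0514
```

>>> arm_command([
  [1,0,0,0,0,0,0],
  [1,0,0,0,0,0,0],
  [1,0,0,0,0,0,0],
  [1,0,0,0,0,0,0],
  [1,0,-1,0,0,0,0],
])

```text
t: 29.25
position: [0.5193, -0.0916, 0.0389]
orientation: [-1.12, 1.34, -1.34]
force: [-0.0, 0.4, -1.7]
opening: 0.0183
```

>>> arm_command([
  [1,0,-1.6,0,0,0,0],
  [1,0,-4,0,0,0,0],
  [1,0,-6.4,0,0,0,0],
  [1,0,-8,0,0,0,0],
  [1,0,-8,0,0,0,0],
])

```text
t: 29.88
position: [0.5214, -0.0915, 0.243]
orientation: [-1.114, 1.332, -1.345]
force: [0.5, 0.9, -2.4]
opening: 0.0184
```

Run:
```python
from h import *
st(); p=slot(-48,-52); print(p,mv([*p,.24],np.radians(-10)))
```

```text
t 29.88 p [ 0.5214 -0.0915  0.243 ] yaw -10.25 down [ 0.0086 -0.0027 -1.    ] F [ 0.4721  0.9302 -2.4002] open 0.0184 q [ 0.5998  0.2982 -0.6358  1.7872  0.199   1.1112 -0.2812]
[0.4284 0.2629] [-13.29   0.05  -6.18  -0.09  -0.04   0.01]
```

>>> arm_command([
  [1,-1.2,0,-0.5,0,0,0],
  [1,-3,0,-1.4,0,0,0],
  [1,-4.9,0,-2.3,0,0,0],
  [1,-6.8,0,-3.2,0,0,0],
  [1,-8.7,0,-4.1,0,0,0],
])

```text
t: 30.5
position: [0.4561, 0.1419, 0.2378]
orientation: [-1.119, 1.339, -1.34]
force: [0.6, -0.2, -1.5]
opening: 0.018
```

>>> arm_command([
  [1,-1.9,0,-0.9,0,0,0],
  [1,-3.8,0,-1.8,0,0,0],
  [1,-4.59,0,-2.08,0,0,0],
  [1,-4.59,0,-2.08,0,0,0],
])

```text
t: 31.0
position: [0.4252, 0.2643, 0.2377]
orientation: [-1.122, 1.337, -1.337]
force: [0.5, -2.0, -2.0]
opening: 0.0183
```

Run:
```python
from h import *
st(); p=slot(-48,-52); print(mv([*p,.139],np.radians(-10)))
```

```text
t 31.0 p [0.4252 0.2643 0.2377] yaw -10.02 down [-0.0004  0.0002 -1.    ] F [ 0.5315 -1.9904 -1.9851] open 0.0183 q [ 0.0296  0.2942 -0.8208  1.8428  0.2391  1.1068 -1.0528]
[ 0.03  3.95  0.14  0.   -0.   -0.  ]
```

>>> arm_command([
  [1,0,0.8,0.08,0,0,0],
  [1,0,2.2,0.1,0,0,0],
  [1,0,3.3,0.1,0,0,0],
  [1,0,3.95,0.1,0,0,0],
  [1,0,3.95,0.1,0,0,0],
])

```text
t: 31.62
position: [0.4287, 0.2612, 0.1383]
orientation: [-1.121, 1.341, -1.341]
force: [0.2, 0.3, -0.8]
opening: 0.0184
```

>>> arm_command([
  [0.3,0,0,0,0,0,0],
  [0.3,0,0,0,0,0,0],
  [0.3,0,0,0,0,0,0],
  [0.3,0,-0.8,0,0,0,0],
  [0.3,0,-2.6,0,0,0,0],
])

```text
t: 32.25
position: [0.4281, 0.2617, 0.2036]
orientation: [-1.123, 1.341, -1.339]
force: [0.5, 0.8, 0.4]
opening: 0.0297
```

>>> arm_command([
  [0.3,0,-1.7,0,0,0,0],
  [-0.2,1.8,-1.7,0.4,0,0,0],
  [-0.2,3.9,-1.7,0.8,0,0,0],
  [-0.2,6,-1.7,1.3,0,0,0],
  [-0.2,8,-1.7,1.75,0,0,0],
])

```text
t: 32.88
position: [0.4364, 0.056, 0.2471]
orientation: [-1.119, 1.338, -1.341]
force: [0.8, -0.3, 0.2]
opening: 0.051
```

>>> arm_command([
  [-0.2,2.1,0,0.4,0,0,0],
  [-0.2,4.2,0,0.8,0,0,0],
  [-0.2,5.5,1,1.18,0,0,0],
  [-0.2,5.5,2.5,1.18,0,0,0],
  [-0.2,5.5,3,1.18,0,0,0],
])

```text
t: 33.5
position: [0.4399, -0.0828, 0.1702]
orientation: [-1.121, 1.342, -1.338]
force: [0.3, 0.2, 0.3]
opening: 0.0513
```

Run:
```python
from h import *
st(); print(mv([.44,-.083,.013],np.radians(-10)))
c=shot('wrist','w15.png'); F=[[.44,-.083,.044],[.695,-.011,.044]]; print(proj(c,F))
shot('top','t15.png'); s=shot('scene','s15.png')
a=s['pixels'][140:290,360:500]; b=c['pixels'][60:360,80:560]
o=np.hstack([cv2.resize(a,(522,560),interpolation=2),np.pad(cv2.resize(b,(278,174)),((0,386),(0,0),(0,0)))])
cv2.imwrite('pics/c15.png',o[:,:,::-1])
```

```text
t 33.5 p [ 0.4399 -0.0828  0.1702] yaw -10.26 down [-0.0024  0.0007 -1.    ] F [0.2582 0.2165 0.3495] open 0.0513 q [ 0.6185  0.2399 -0.6166  2.0459  0.1743  0.9086 -0.2717]
[ 0.01  6.29  0.02  0.02 -0.04 -0.  ]
[[275.5062 194.3781]
 [623.7865  31.2677]]
```

View pics/c15.png

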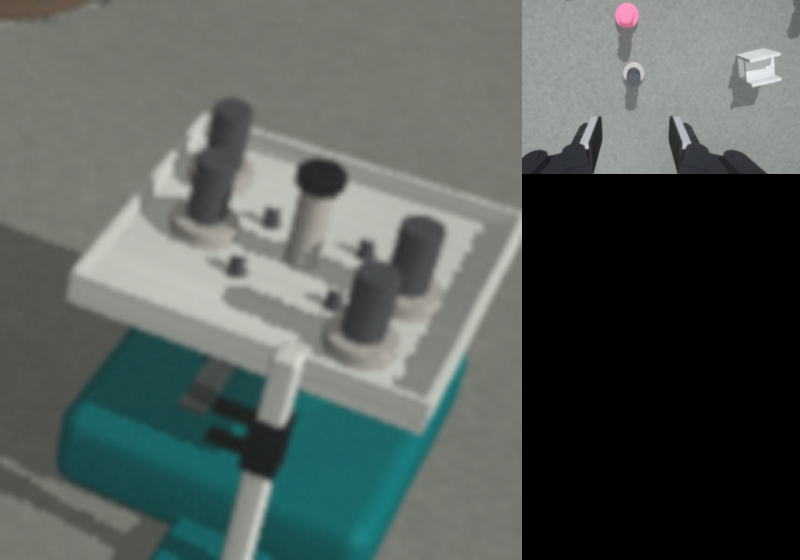

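>>> arm_command([
  [-0.2,0,1.6,0,0,0,0],
  [-0.2,0,4,0,0,0,0],
  [-0.2,0,6.2,0,0,0,0],
  [-0.2,0,6.2,0,0,0,0],
  [-0.2,0,6.2,0,0,0,0],
])

```text
t: 34.28
position: [0.4428, -0.0825, 0.0187]
orientation: [-1.118, 1.337, -1.341]
force: [0.3, -0.8, 0.7]
opening: 0.0515
```

>>> arm_command([
  [1,0,0,0,0,0,0],
  [1,0,0,0,0,0,0],
  [1,0,0,0,0,0,0],
  [1,0,0,0,0,0,0],
  [1,0,-1,0,0,0,0],
])

```text
t: 34.9
position: [0.4405, -0.0829, 0.042]
orientation: [-1.12, 1.34, -1.339]
force: [0.2, 0.5, -1.7]
opening: 0.0177
```

>>> arm_command([
  [1,0,-1.6,0,0,0,0],
  [1,0,-4,0,0,0,0],
  [1,0,-6.4,0,0,0,0],
  [1,0,-8,0,0,0,0],
  [1,0,-8,0,0,0,0],
])

```text
t: 35.52
position: [0.4427, -0.0831, 0.2454]
orientation: [-1.115, 1.333, -1.345]
force: [-0.1, 0.2, -2.6]
opening: 0.0181
```

Run:
```python
from h import *
st(); p=slot(48,-52); print(p,mv([*p,.24],np.radians(-10)))
c=load('s15.png'); cr=lambda l: np.array(l)/3.73+[360,140]
a=np.radians(-10); ax=np.array([np.cos(a),np.sin(a),0]); o=c['xyz']
d=ray(c,cr([(195,401),(237,408),(230,440)]))
for r in (.10,.105,.113):
    t=((np.array([.4847,.3058,0])+r*ax-o)@ax)/(d@ax); print(r,o+d*t[:,None])
```

```text
t 35.52 p [ 0.4427 -0.0831  0.2454] yaw -10.27 down [ 0.007  -0.0031 -1.    ] F [-0.1344  0.2012 -2.6262] open 0.0181 q [ 0.6844  0.1473 -0.6639  1.9501  0.1066  1.0704 -0.2042]
[0.5229 0.2463] [-13.53   0.2    0.81  -0.07  -0.04   0.02]
0.1 [[0.5819 0.2811 0.0987]
 [0.5852 0.3    0.1042]
 [0.5853 0.3004 0.0843]]
0.105 [[0.587  0.2814 0.1031]
 [0.5903 0.3002 0.1085]
 [0.5904 0.3006 0.0888]]
0.113 [[0.5953 0.282  0.1101]
 [0.5985 0.3006 0.1154]
 [0.5986 0.3009 0.096 ]]
```

>>> arm_command([
  [1,-1.2,0,0.1,0,0,0],
  [1,-3.2,0,0.2,0,0,0],
  [1,-5.2,0,0.3,0,0,0],
  [1,-7.2,0,0.4,0,0,0],
  [1,-9.2,0,0.5,0,0,0],
])

```text
t: 36.15
position: [0.4938, 0.1424, 0.2408]
orientation: [-1.12, 1.34, -1.34]
force: [1.1, -0.5, -0.7]
opening: 0.018
```

>>> arm_command([
  [1,-2,0,0.1,0,0,0],
  [1,-3.8,0,0.25,0,0,0],
  [1,-4.33,0,0.31,0,0,0],
  [1,-4.33,0,0.31,0,0,0],
])

```text
t: 36.65
position: [0.5204, 0.2467, 0.2406]
orientation: [-1.122, 1.339, -1.338]
force: [0.0, -0.5, -1.7]
opening: 0.0181
```

Run:
```python
from h import *
st(); p=slot(48,-52); print(mv([*p,.135],np.radians(-10)))
```

```text
t 36.65 p [0.5204 0.2467 0.2406] yaw -10.14 down [-0.0016 -0.0006 -1.    ] F [ 0.0085 -0.518  -1.6603] open 0.0181 q [ 0.0485  0.427  -0.7738  1.6676  0.3178  1.1795 -0.9807]
[-0.    4.22  0.11  0.01 -0.02  0.01]
```

After placing, retreat toward −y and let the scale settle.

>>> arm_command([
  [1,0,0.8,0.08,0,0,0],
  [1,0,2.4,0.08,0,0,0],
  [1,0,3.5,0.08,0,0,0],
  [1,0,4.22,0.08,0,0,0],
  [1,0,4.22,0.08,0,0,0],
])

```text
t: 37.28
position: [0.5225, 0.2446, 0.1346]
orientation: [-1.121, 1.341, -1.341]
force: [0.1, -0.2, 6.2]
opening: 0.0181
```

>>> arm_command([
  [0.3,0,0,0,0,0,0],
  [0.3,0,0,0,0,0,0],
  [0.3,0,0,0,0,0,0],
  [0.3,0,-0.8,0,0,0,0],
  [0.3,0,-2.6,0,0,0,0],
])

```text
t: 37.9
position: [0.5222, 0.2457, 0.2015]
orientation: [-1.122, 1.341, -1.339]
force: [-0.6, 0.0, 0.2]
opening: 0.0298
```

>>> arm_command([
  [0.3,0,-2.2,0,0,0,0],
  [0.3,1.8,-3.5,0.3,0,0,0],
  [0.3,3.9,-3.5,0.7,0,0,0],
  [0.3,6,-3.5,1,0,0,0],
  [0.3,8,-3.5,1.4,0,0,0],
])

```text
t: 38.52
position: [0.5218, 0.0417, 0.2904]
orientation: [-1.118, 1.338, -1.34]
force: [0.4, -2.1, -0.3]
opening: 0.0295
```

>>> arm_command([
  [0.3,0,0,0,0,0,0],
  [0.3,0,0,0,0,0,0],
  [0.3,0,0,0,0,0,0],
  [0.3,0,0,0,0,0,0],
  [0.3,0,0,0,0,0,0],
])

```text
t: 39.15
position: [0.5219, 0.0439, 0.2885]
orientation: [-1.12, 1.339, -1.338]
force: [-0.2, 0.3, 1.0]
opening: 0.0297
```

Run:
```python
from h import *
st(); s=shot('scene','s16.png'); t=shot('top','t16.png')
a=s['pixels'][150:290,360:500]; b=t['pixels'][160:310,200:350]; d=s['pixels'][160:300,200:360]
o=np.zeros((560,800,3),np.uint8); o[:,:560]=cv2.resize(a,(560,560),interpolation=2); o[:240,560:]=cv2.resize(b,(240,240),interpolation=2); o[250:460,560:]=cv2.resize(d,(240,210),interpolation=2)
cv2.imwrite('pics/c16.png',o[:,:,::-1])
```

```text
t 39.15 p [0.5219 0.0439 0.2885] yaw -10.16 down [-0.0001  0.0001 -1.    ] F [-0.2498  0.3268  0.9543] open 0.0297 q [ 0.4438  0.2761 -0.7559  1.7234  0.2002  1.2215 -0.5395]
```

View pics/c16.png

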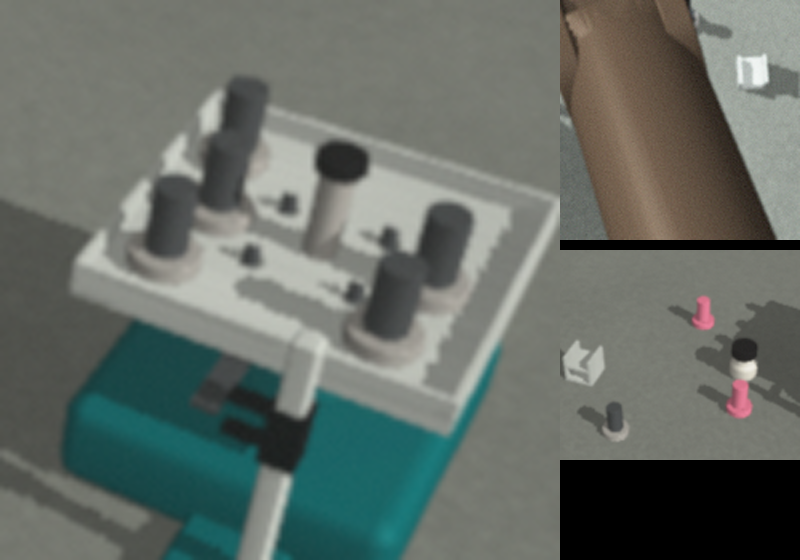

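Run:
```python
from h import *
L=[shot('scene') for _ in range(10)]; g=np.mean([cv2.cvtColor(c['pixels'],7).astype(float) for c in L],0); c=L[0]; c['g']=g; pickle.dump(c,open('pics/savg.pkl','wb'))
s0=load('scene0.png'); g0=cv2.cvtColor(s0['pixels'],7)
print('now cols 406..430'); 
for y in range(238,264): print(y,g[y,406:432:1].astype(int))
print('before, rows 222..240')
for y in range(222,242): print(y,g0[y,406:426])
```

```text
now cols 406..430
238 [ 57  57  57  57  57  58  58  59  64  74  90 105 115 123 133 137 138 139
 139 139 138 138 138 138 138 133]
239 [ 58  57  57  57  58  58  57  58  63  69  71  71  77  91 108 119 126 133
 138 139 139 138 138 138 137 129]
240 [ 57  57  58  57  57  57  58  61  66  72  72  71  71  70  75  83  94 109
 124 133 137 138 139 139 136 125]
241 [ 57  57  58  57  57  57  59  65  71  72  72  72  72  72  73  69  64  71
  90 107 116 125 134 138 134 125]
242 [ 57  57  57  57  57  58  62  70  73  73  73  72  72  73  73  68  60  57
  61  65  74  91 110 122 123 124]
243 [ 57  57  57  57  57  61  67  71  73  73  72  72  73  73  70  62  56  56
  57  57  59  63  74  90 102 120]
244 [ 57  57  57  57  57  60  64  69  72  72  72  73  72  71  65  57  55  56
  57  57  58  58  60  66  90 120]
245 [ 57  57  57  56  56  55  56  61  65  69  72  72  67  63  58  55  55  55
  56  57  58  58  59  66  98 125]
246 [ 57  57  56  56  55  54  54  54  55  61  68  67  55  47  47  50  53  55
  56  57  58  58  59  69 105 129]
247 [ 57  57  57  56  54  54  53  52  53  54  59  53  41  35  37  41  45  48
  51  
[... 2159 characters left out ...]
 70 70 69 70 71 70 71 73 76 74 75 75 74]
232 [53 54 54 53 55 57 63 64 67 70 69 70 71 71 74 75 74 74 74 74]
233 [54 55 53 53 55 55 56 56 60 64 64 67 69 71 72 72 74 75 75 76]
234 [54 53 54 54 54 54 55 54 54 56 56 60 64 63 65 72 73 73 75 75]
235 [53 53 55 53 54 54 55 53 53 51 50 53 54 51 55 63 69 74 75 76]
236 [54 55 55 53 53 53 54 54 52 46 45 47 48 45 50 55 61 68 72 75]
237 [54 51 55 55 52 52 55 53 53 47 45 46 46 49 47 51 52 59 68 71]
238 [54 54 53 55 53 53 54 55 55 49 45 46 48 48 50 49 52 53 57 64]
239 [60 56 55 53 53 54 56 54 53 49 47 47 47 47 49 49 51 53 54 57]
240 [68 64 59 56 55 54 55 54 52 54 47 48 47 47 51 51 52 51 52 54]
241 [73 73 66 64 59 54 56 54 53 54 51 49 49 48 49 50 53 52 53 54]
```

Run:
```python
from h import *
L=[shot('scene') for _ in range(10)]; a=np.mean([c['pixels'].astype(float) for c in L],0)
s0=load('scene0.png')['pixels'].astype(float); s15=load('s15.png')['pixels'].astype(float)
for n,im,r in (('now',a,(240,264)),('4 feet',s15,(236,258)),('start',s0,(220,252))):
    print(n,'red minus green, cols 402..430')
    for y in range(*r): print(y,(im[y,402:430,0]-im[y,402:430,1]).astype(int))
```

```text
now red minus green, cols 402..430
240 [-44 -43 -43 -43 -43 -43 -43 -43 -44 -43 -42 -35 -18  -7  -3  -3  -3  -2
  -2  -3  -5  -8  -8  -4  -3  -3  -3  -3]
241 [-43 -44 -43 -43 -43 -43 -43 -43 -43 -43 -38 -22  -9  -3  -2  -3  -3  -3
  -2  -6 -16 -25 -21 -12 -10  -8  -5  -4]
242 [-43 -43 -43 -44 -43 -43 -43 -43 -43 -41 -29 -12  -4  -3  -2  -3  -3  -3
  -4 -13 -29 -38 -37 -32 -30 -22 -14  -9]
243 [-44 -44 -44 -44 -43 -44 -43 -44 -42 -32 -17  -6  -3  -3  -3  -3  -3  -3
  -8 -23 -37 -41 -41 -41 -41 -39 -33 -24]
244 [-44 -44 -43 -43 -43 -44 -44 -43 -36 -20  -7  -3  -2  -2  -3  -3  -3  -6
 -18 -34 -39 -41 -41 -42 -42 -44 -43 -36]
245 [-44 -44 -44 -44 -44 -44 -43 -39 -25 -10  -3  -2  -2  -2  -3  -3  -3 -10
 -25 -37 -39 -41 -41 -42 -42 -43 -44 -36]
246 [-43 -45 -43 -44 -44 -44 -42 -31 -14  -4  -2  -2  -2  -3  -3  -2  -3 -11
 -24 -32 -37 -39 -41 -43 -44 -44 -44 -33]
247 [-44 -44 -44 -44 -43 -43 -36 -20  -7  -3  -2  -2  -2  -3  -2  -2  -2  -4
  -8 -16 -22 -28 -33 -39 -43 -43 -41 -27]
248 [-44 -44 -44 -44 -44 -39 -23  -9  -3  -2  -2  -2  -3  -3  -2  -2  -2  -2
  -2  -4  -5  -8 -16 -26 -34 -39 -34
[... 7591 characters left out ...]
-74 -76 -75 -76 -74 -75 -72 -75 -73 -75 -75 -73 -73 -64 -41 -24
 -29 -34 -41 -42 -45 -46 -51 -53 -51 -40]
247 [-76 -74 -75 -73 -74 -73 -73 -75 -76 -73 -74 -74 -75 -73 -67 -48 -19  -7
 -10 -19 -25 -30 -38 -44 -49 -50 -52 -32]
248 [-75 -75 -73 -74 -74 -74 -74 -75 -74 -75 -74 -73 -74 -72 -58 -28  -8  -5
  -5  -5  -8 -12 -19 -30 -39 -46 -40 -17]
249 [-75 -75 -75 -73 -77 -75 -75 -75 -76 -74 -76 -73 -74 -73 -54 -23  -8  -4
  -5  -3  -3  -6  -6 -12 -19 -27 -20  -6]
250 [-75 -73 -73 -75 -75 -74 -75 -77 -74 -74 -76 -74 -75 -74 -62 -43 -26 -12
  -7  -6  -5  -5  -6  -3  -7  -7  -4  -2]
251 [-74 -74 -75 -75 -73 -75 -75 -75 -75 -75 -75 -76 -75 -74 -73 -66 -55 -40
 -29 -19 -12  -7  -6  -3  -5  -5  -3  -3]
```

Run:
```python
from h import *
from scipy.optimize import brentq
c=load('s15.png'); a=np.radians(-10); ax=np.array([np.cos(a),np.sin(a),0]); o=c['xyz']; C=np.array([.4847,.3058,0])
def z(uv,r):
    d=ray(c,uv)[0]; return o+d*(((C+r*ax-o)@ax)/(d@ax))
r=brentq(lambda r:z([410.5,233.3],r)[2]-.1445,.05,.2); print('tip r',r,z([410.5,233.3],r))
print('4ft',z([407.8,248.4],r)+[0,0,.0015],'now',z([406.5,251.2],r)+[0,0,.0015])
for rr in (.107,.113,.119): print('mark mid',rr,z([417.5,252.3],rr))
```

```text
tip r 0.12102077536735666 [0.6021 0.2749 0.1445]
4ft [0.6023 0.2757 0.113 ] now [0.6021 0.2746 0.106 ]
mark mid 0.107 [0.5909 0.2918 0.0991]
mark mid 0.113 [0.597  0.2922 0.1044]
mark mid 0.119 [0.6032 0.2925 0.1097]
```

Run:
```python
from h import *
st(); print(ticket.close_job())
```

```text
t 40.25 p [0.5219 0.0431 0.2885] yaw -10.24 down [ 0. -0. -1.] F [0.4319 0.7751 1.4877] open 0.0298 q [ 0.4449  0.2759 -0.7556  1.7235  0.2002  1.2214 -0.5394]
the job is handed in; nothing more can be done
None
```

The tray is home on the four studs with five clamp feet standing in it, and the job was handed in at about 40 s with the arm clear. I turned the tray about 11° to match the studs before sliding it on. All four studs show through the holes.

**Pointer:** it came to rest at about 106 mm. The middle of the set mark measured about 104 to 107 mm, so the pointer is between the jaws. Two readings disagreed on whether four feet were already enough. A first estimate put the pointer at 110 mm, which could have been inside the gap. A later one, calibrated on the known unloaded height, gave 113 mm, which is above it. The fifth foot went in regardless.

**Other things on the bench:** one foot was knocked about 5 cm aside mid-run, and I found it again in the wrist camera and picked it up. In the last pictures the jar stands upright, the offcut is unmoved and the pink look-alikes are untouched. In those pictures the arm hid most of the top camera's view of the feet area, so for all but the offcut that comes from the scene camera alone.

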